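Knock stuck router bits out of their storage tubes

ROBOT

A 6-joint arm with a two-finger parallel gripper is mounted at the origin on a cart in front of the work surface, level with it; the furniture and walls round the work are solid. World frame = base frame: x ahead of the robot, y to its left, z up, the work surface at z = 0. Lengths are in m, angles in degrees, forces in N, time in s.
With the tool pointing down it reaches from about 0.35 to 0.8 m from the base axis. Payload 7.3 kg.
Tool frame: the origin (TCP) lies midway between the tips of the shut fingers; the grasp point (between the pads) lies 19 mm behind it (bot.grasp_offset is the distance from the TCP to the grasp point, in m); z points along the fingers, y is the line along which they close (so a half turn about z gives the same grasp; the last joint's range is limited). The gripper opens to 85 mm and grips with 20 to 120 N. Pads are 22 mm wide; open, the fingers measure 114 mm over their backs; the gripper's body (76 mm by 85 mm) begins 54 mm behind the grasp point. The pads swing forward as they close: fully open they stand 13 mm farther back than shut.
Start: joints at [-84.225, 19.595, 87.324, -0, 73.075, -8.365], TCP at [0.128, -0.509, 0.231] pointing down, gripper open.
Joint ranges: [-145.02, 145.02], [-44.19, 115.74], [2.07, 154.8], [-57.11, 237.11], [16.16, 152.29], [-177.93, 177.93]. Speed limits (degrees/s): [147.25, 147.25, 180, 180, 180, 180].

INTERFACE

Orientations are given as [roll, pitch, yaw] about the fixed x, y, z axes, in that order (R = Rz(yaw) Ry(pitch) Rx(roll)).
In Python, from cell import bot gives the robot as it stands. The module is installed in compiled form; this text tells all that it offers.
- The arm moves only by the tool play_rows, never from a script. Its arguments are lists of equal length, an entry for each row: "hand": the opening, from -1 (shut) to 1 (fully open); "xyz": the shift along the tool's x, y, z scaled (see below), a list of three; "dr": the turn, a rotation vector about the tool's x, y, z scaled (see below), a list of three. In form: {"hand": [hand, ...], "xyz": [[dx, dy, dz], ...], "dr": [[ax, ay, az], ...]}. A call has 1 to 10 rows; each row is the pose to reach, as a shift and turn from the pose commanded when the call began, along the tool's axes at that moment; what a row does not reach only later rows make up. The controller multiplies each number of a shift by 0.25 m and each number of a turn by pi/4 rad. A row lasts 1/10 s, in which the tool goes at most 50 mm and 8.59 degrees, less where a joint would pass 70% of its speed; a pose out of reach is approached as far as the arm can. A call with a number of a shift or a turn outside -1 to 1 is refused whole. A call with a gripper value outside its range is refused whole. The fingers move at their own pace and stop on an object; "newtons" is the grip in N (left out, the last holds). Time passes only in rows, so rows that repeat a pose let the fingers close. It gives the time, the measured TCP pose, the force, the opening and the grip force at its end, in the units of the state.
- bot.sense(): the state, without advancing time (a new reading comes with each control period).
- bot.capture(name): name is "side" or "top" or "wrist"; returns a dict with "image" (400x640x3 uint8, red, green, blue), "intrinsics" (3x3 intrinsics, pixels), "R" (3x3) and "t" (3): a world point X has camera coordinates R X + t. Camera axes: x right, y down, z forward; pixel columns grow to the right and rows downward; lengths in m; the calibration is good to about 2 mm. A picture is of the moment at which its call begins. There is no depth.
- bot.sign_off(): hands the job in; it is judged then, once.
The state is a dict: "clock": time; "q": joint angles; "qd": joint speeds; "tau": joint torques, N m; "ee_pos": TCP position; "tcp_rot": TCP orientation; "contact_force": force on the tool from outside, world axes, zero at the start; "torque": the same for the moment, N m; "width": finger opening in m; "grip_force": force on a finger pad.
Only numpy, scipy, OpenCV 4.12 (cv2) and the standard library are available. Lean on these libraries where they do the work, as an engineer would, in place of code of your own. Each camera call takes 0.05 s, during which the arm holds its last target. There are 200 camera calls.

TASK

Some of the clear tubes in the rack have a router bit stuck in the neck. Draw each loaded tube out from under the rack's keeper bar, tip it mouth down and tap its rim on the steel edge of the tray until the bit drops into the tray, then slide the empty tube fully home under the bar in a free slot, mouth towards you as before. At the end all the bits lie in the tray and all four tubes are home in the rack; do not disturb the tape, the tin or the sanding block.

Things in the scene. Friction and masses are not known exactly. Their poses are not given: they have to be found in the camera images.
- rack: wooden tube rack, fixed. Origin on the bench, midway across; x along the slots away from the robot, y left. Slots at y 0.114, 0.038, -0.038, -0.114. Runner top z 0.025 (16 mm wide, x -0.084 to 0.066). Cheeks 41 mm apart, x 0.020-0.066, tops z 0.065. Keeper bar over x 0.030-0.056: underside z 0.065, top 0.075. End stop face x 0.066. Tube slides out along -x; clear of bar and cheeks after 45 mm
- tray: open wooden tray 160 x 250 x 36 mm, 1.8 kg, loose on the bench; origin: centre of its underside. Walls 10 mm thick, 32 high; inside 140 (x) x 230 (y) mm, rubber mat at z 0.009. The wall on its +x side (far from the robot) has a steel strip on top, 12 mm wide, top at z 0.036: the edge to knock on; bits come off it towards -x
- tray_edge (a point): middle of the top of the tray's steel strip (it runs along the tray's y, 252 mm long, 12 mm wide)
- tray_floor (a point): centre of the tray's rubber mat, top surface
- tube_a: clear square plastic tube 128 mm long, mouth at x -0.064: rim 34x34 mm, 8 long; neck 28x28, 38 long (bore of both 22x22); body 34x34, 82 long; black tail cap at x +0.064. 0.1 kg. Origin: middle of the length, on the underside; x from mouth to tail, z up; axis 17 mm above the underside. Starts home in the leftmost slot, mouth to the robot
- mouth_a (a point): centre of the mouth of tube_a, on its long axis
- slot_a (a point): where the mouth centre of a tube lies when the tube is fully home in the rack's leftmost slot
- bit_a: steel router bit 70 mm long, 0.07-0.1 kg: round-nosed winged head 20 mm across, 24 long; shank 12 mm thick. Origin mid-length on its axis; x head to shank. Stuck head first in the neck of tube_a, 6 to 9 mm inside the mouth. Tipping alone never frees it; each sharp knock of the tipped rim shifts it 0.5 to 4 mm; after 5 to 8 mm in all it slides out at 45 deg or more and cannot go back. None: absent
- tube_b: clear square plastic tube 128 mm long, mouth at x -0.064: rim 34x34 mm, 8 long; neck 28x28, 38 long (bore of both 22x22); body 34x34, 82 long; black tail cap at x +0.064. 0.1 kg. Origin: middle of the length, on the underside; x from mouth to tail, z up; axis 17 mm above the underside. Starts home in the second slot, mouth to the robot
- mouth_b (a point): centre of the mouth of tube_b, on its long axis
- slot_b (a point): where the mouth centre of a tube lies when the tube is fully home in the rack's second slot
- bit_b: steel router bit 70 mm long, 0.07-0.1 kg: round-nosed winged head 20 mm across, 24 long; shank 12 mm thick. Origin mid-length on its axis; x head to shank. Stuck head first in the neck of tube_b, 6 to 9 mm inside the mouth. Tipping alone never frees it; each sharp knock of the tipped rim shifts it 0.5 to 4 mm; after 5 to 8 mm in all it slides out at 45 deg or more and cannot go back. None: absent
- tube_c: clear square plastic tube 128 mm long, mouth at x -0.064: rim 34x34 mm, 8 long; neck 28x28, 38 long (bore of both 22x22); body 34x34, 82 long; black tail cap at x +0.064. 0.1 kg. Origin: middle of the length, on the underside; x from mouth to tail, z up; axis 17 mm above the underside. Starts home in the third slot, mouth to the robot
- mouth_c (a point): centre of the mouth of tube_c, on its long axis
- slot_c (a point): where the mouth centre of a tube lies when the tube is fully home in the rack's third slot
- bit_c: steel router bit 70 mm long, 0.07-0.1 kg: round-nosed winged head 20 mm across, 24 long; shank 12 mm thick. Origin mid-length on its axis; x head to shank. Stuck head first in the neck of tube_c, 6 to 9 mm inside the mouth. Tipping alone never frees it; each sharp knock of the tipped rim shifts it 0.5 to 4 mm; after 5 to 8 mm in all it slides out at 45 deg or more and cannot go back. None: absent
- tube_d: clear square plastic tube 128 mm long, mouth at x -0.064: rim 34x34 mm, 8 long; neck 28x28, 38 long (bore of both 22x22); body 34x34, 82 long; black tail cap at x +0.064. 0.1 kg. Origin: middle of the length, on the underside; x from mouth to tail, z up; axis 17 mm above the underside. Starts home in the rightmost slot, mouth to the robot
- mouth_d (a point): centre of the mouth of tube_d, on its long axis
- slot_d (a point): where the mouth centre of a tube lies when the tube is fully home in the rack's rightmost slot
- bit_d: steel router bit 70 mm long, 0.07-0.1 kg: round-nosed winged head 20 mm across, 24 long; shank 12 mm thick. Origin mid-length on its axis; x head to shank. Stuck head first in the neck of tube_d, 6 to 9 mm inside the mouth. Tipping alone never frees it; each sharp knock of the tipped rim shifts it 0.5 to 4 mm; after 5 to 8 mm in all it slides out at 45 deg or more and cannot go back. None: absent
- tape_roll: roll of masking tape, 104 mm wide, 25 mm high, lying flat; not part of the job. Origin: centre of underside
- button_tin: small round tin, 61 mm wide, 30 mm high; not part of the job. Origin: centre of underside
- sanding_block: cork sanding block, 62 x 100 x 32 mm; not part of the job. Origin: centre of underside
There are look-alikes about, which are no part of the job. What is shaped like the tube_d but green is not meant.

How it is judged:
By the outcome, as a careful person would: the job done as asked, in the order asked, and still so for the second after the job is handed in, with the robot touching nothing.
Of bit_a, bit_b, bit_c, bit_d only 3 to 4 are there at a start; the rules pass over those that are not, and their reading is None.
At some moment in a run one of tray may be knocked a few centimetres aside while the robot is not near it.
Once in a run the grip may slacken for a moment while it holds something.
It also fails if it takes over 210 s, if anything falls off the work surface, if the arm or the gripper's body presses on something with over 40 N, if the wrist force passes 120 N, or if a joint passes its speed limit or range.

## Working session

There is one attempt and no reset: what is moved stays moved. The work goes in short steps, Python scripts to look and compute and a tool call to move; the robot and the scene stay as the last step left them, time stands still between calls to the robot, and variables do not carry over. Pictures are saved under pics/ and viewed, at most 14 in all, crops included, and the job is handed in when it is done.

Besides the shell and the picture viewer there is one more tool, called after "Emit:" in YAML: its name, and indented under it one key for each argument. play_rows: Moves the arm, as the interface text tells. Its arguments: {"type":"object","properties":{"hand":{"type":"array","items":{"type":"number"}},"xyz":{"type":"array","items":{"type":"array","items":{"type":"number","minimum":-1,"maximum":1}}},"dr":{"type":"array","items":{"type":"array","items":{"type":"number","minimum":-1,"maximum":1}}},"newtons":{"type":"number"}},"required":["hand","xyz","dr"]}

```bash
mkdir -p pics; python3 - <<'E'
from cell import bot
import cv2,numpy as np
for n in ("side","top","wrist"):
    c=bot.capture(n); cv2.imwrite(f"pics/{n}0.png",c["image"][:,:,::-1])
    print(n,c["intrinsics"].round(1).tolist(),c["R"].round(4).tolist(),c["t"].round(4).tolist())
s=bot.sense(); print({k:np.round(v,3).tolist() for k,v in s.items()}, bot.grasp_offset)
E
```

```text
side [[461.9, 0.0, 324.7], [0.0, 461.9, 208.6], [0.0, 0.0, 1.0]] [[-0.8462, -0.5329, -0.0019], [-0.308, 0.492, -0.8142], [0.4349, -0.6884, -0.5805]] [0.4836, 0.1835, 1.0212]
top [[406.8, 0.0, 318.3], [0.0, 406.8, 192.2], [0.0, 0.0, 1.0]] [[-0.0169, -0.9998, -0.0118], [-0.9899, 0.0184, -0.1408], [0.1409, 0.0093, -0.99]] [0.0557, 0.5371, 1.0441]
wrist [[330.3, 0.0, 321.3], [0.0, 330.3, 200.4], [0.0, 0.0, 1.0]] [[0.2445, -0.9696, -0.0019], [-0.9269, -0.2343, 0.2933], [-0.2848, -0.07, -0.956]] [-0.5248, -0.0388, 0.3806]
{'clock': 0.15, 'q': [-84.223, 19.626, 87.365, -0.001, 73.075, -8.366], 'qd': [-0.014, -0.157, -0.161, 0.123, 0.015, 0.059], 'tau': [0.001, -43.391, -24.615, -0.0, 0.006, -0.0], 'ee_pos': [0.128, -0.509, 0.231], 'tcp_rot': [-179.934, -0.009, 14.143], 'contact_force': [0.408, -0.132, -0.045], 'torque': [-0.0, 0.014, -0.016], 'grip_force': 0.0, 'width': 0.085} 0.0187
```

View pics/top0.png

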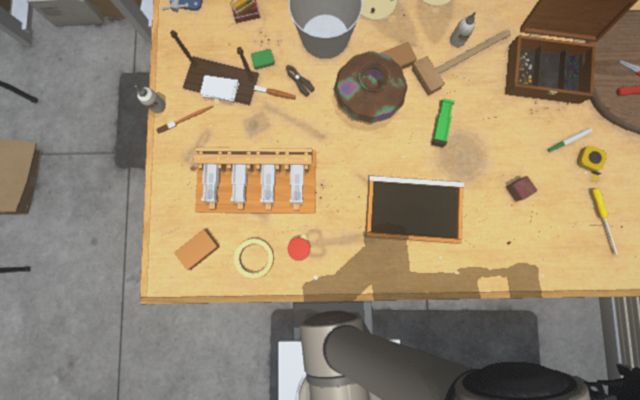

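View pics/side0.png

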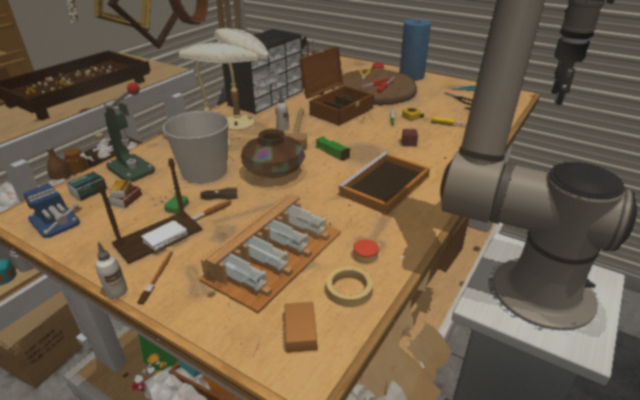

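```bash
cat > h.py <<'E'
import numpy as np,cv2
from cell import bot
from scipy.spatial.transform import Rotation as Ro
def back(c,u,v,z):
    K,R,t=map(np.asarray,(c["intrinsics"],c["R"],c["t"]))
    d=R.T@np.linalg.solve(K,[u,v,1.]); o=-R.T@t
    return o+d*(z-o[2])/d[2]
def proj(c,X):
    K,R,t=map(np.asarray,(c["intrinsics"],c["R"],c["t"]))
    p=(K@(R@np.atleast_2d(X).T+t[:,None])).T
    return p[:,:2]/p[:,2:]
def crop(c,n,u0,u1,v0,v1,s):
    cv2.imwrite(f"pics/{n}.png",cv2.resize(np.ascontiguousarray(c["image"][v0:v1,u0:u1,::-1]),None,fx=s,fy=s,interpolation=cv2.INTER_CUBIC))
E
python3 - <<'E'
from h import *
c=bot.capture("top"); crop(c,"t1",190,470,140,250,2.8)
for n,u,v,z in [("rackNL",196,212,0),("rackNR",315,212,0),("barL",195,152,.07),("barR",312,153,.07),("trayNL",367,238,.032),("trayNR",461,242,.032),("trayFL",370,177,.036),("trayFR",464,182,.036),("tin",299,248,.03),("tape",253,258,.02)]:
    print(n,back(c,u,v,z).round(3))
E
```

```text
rackNL [0.495 0.383 0.   ]
rackNR [0.489 0.056 0.   ]
barL [0.646 0.368 0.07 ]
barR [0.638 0.06  0.07 ]
trayNL [ 0.415 -0.08   0.032]
trayNR [ 0.4   -0.326  0.032]
trayFL [ 0.577 -0.093  0.036]
trayFR [ 0.559 -0.343  0.036]
tin [0.392 0.099 0.03 ]
tape [0.368 0.222 0.02 ]
```

View pics/t1.png

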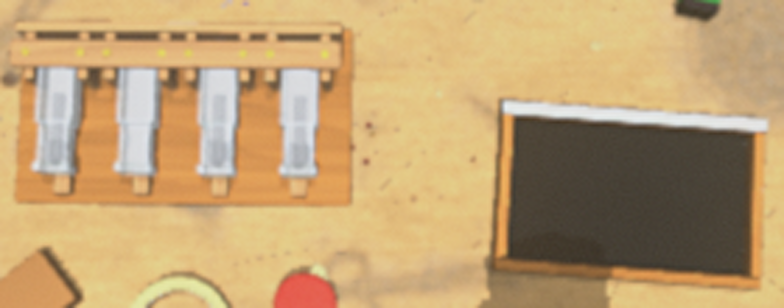

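```bash
cat >> h.py <<'E'
def plan(p,rpy):
    s=bot.sense(); R0=Ro.from_euler("xyz",s["tcp_rot"],degrees=True)
    d=R0.inv().apply(np.array(p)-s["ee_pos"])/.25
    w=(R0.inv()*Ro.from_euler("xyz",rpy,degrees=True)).as_rotvec()/(np.pi/4)
    print("clock",s["clock"].__round__(2),"pos",s["ee_pos"].round(4),"rot",s["tcp_rot"].round(1),"shift",d.round(3),"turn",w.round(3))
E
python3 - <<'E'
from h import *
c=bot.capture("top")
for u,v in [(53,172),(135,173),(216,175),(298,176)]: print(back(c,190+u/2.8,140+v/2.8,.042).round(3))
plan([.4,-.3,.25],[180,0,-1.3]); plan([.5,.1,.25],[180,0,-1.3])
E
```

```text
[0.518 0.336 0.042]
[0.516 0.259 0.042]
[0.513 0.182 0.042]
[0.51  0.104 0.042]
clock 0.25 pos [ 0.1283 -0.5089  0.231 ] rot [-180.    -0.    14.1] shift [ 1.258 -0.545 -0.076] turn [-0.001 -0.     0.343]
clock 0.25 pos [ 0.1283 -0.5089  0.231 ] rot [-180.    -0.    14.1] shift [ 2.037 -1.999 -0.075] turn [-0.001 -0.     0.343]
```

Emit:
play_rows:
  hand: [0.2, 0.2, 0.2, 0.2, 0.2, 0.2, 0.2]
  xyz:
    - [1, -0.5, -0.07]
    - [1, -0.5, -0.07]
    - [1, -0.5, -0.07]
    - [1, -0.5, -0.07]
    - [1, -0.5, -0.07]
    - [1, -0.5, -0.07]
    - [1, -0.5, -0.07]
  dr:
    - [0, 0, 0.36]
    - [0, 0, 0.36]
    - [0, 0, 0.36]
    - [0, 0, 0.36]
    - [0, 0, 0.36]
    - [0, 0, 0.36]
    - [0, 0, 0.36]
  newtons: 60

```text
clock: 0.95
ee_pos: [0.3428, -0.3241, 0.2492]
tcp_rot: [-180.0, -0.1, -1.8]
contact_force: [0.7, -0.6, -0.1]
width: 0.0514
grip_force: 0.0
```

```bash
python3 - <<'E'
from h import *
plan([.48,.1,.23],[180,0,-2])
E
```

```text
clock 0.95 pos [ 0.3428 -0.3241  0.2492] rot [-1.8e+02 -1.0e-01 -1.8e+00] shift [ 0.496 -1.712  0.078] turn [-0.    -0.002  0.005]
```

Emit:
play_rows:
  hand: [0.2, 0.2, 0.2, 0.2, 0.2, 0.2, 0.2]
  xyz:
    - [0.4, -0.9, 0]
    - [0.4, -0.9, 0]
    - [0.4, -0.9, 0]
    - [0.4, -0.9, 0]
    - [0.4, -0.9, 0]
    - [0.4, -0.9, 0]
    - [0.4, -0.9, 0]
  dr:
    - [0, 0, 0]
    - [0, 0, 0]
    - [0, 0, 0]
    - [0, 0, 0]
    - [0, 0, 0]
    - [0, 0, 0]
    - [0, 0, 0]

```text
clock: 1.65
ee_pos: [0.4482, -0.1052, 0.2486]
tcp_rot: [180.0, 0.0, -1.9]
contact_force: [0.1, -0.8, 0.3]
width: 0.0513
grip_force: 0.0
```

Emit:
play_rows:
  hand: [0.2, 0.2, 0.2, 0.2, 0.2, 0.2, 0.2]
  xyz:
    - [0.1, -0.8, 0.1]
    - [0.1, -0.8, 0.1]
    - [0.1, -0.8, 0.1]
    - [0.1, -0.8, 0.1]
    - [0.1, -0.8, 0.1]
    - [0.1, -0.8, 0.1]
    - [0.1, -0.8, 0.1]
  dr:
    - [0, 0, 0]
    - [0, 0, 0]
    - [0, 0, 0]
    - [0, 0, 0]
    - [0, 0, 0]
    - [0, 0, 0]
    - [0, 0, 0]

```text
clock: 2.35
ee_pos: [0.4805, 0.0915, 0.2238]
tcp_rot: [180.0, 0.0, -2.2]
contact_force: [0.1, -0.9, 0.6]
width: 0.0514
grip_force: 0.0
```

```bash
python3 - <<'E'
from h import *
c=bot.capture("wrist"); crop(c,"w1",0,640,0,400,1.25)
E
```

```text
(no output)
```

View pics/w1.png

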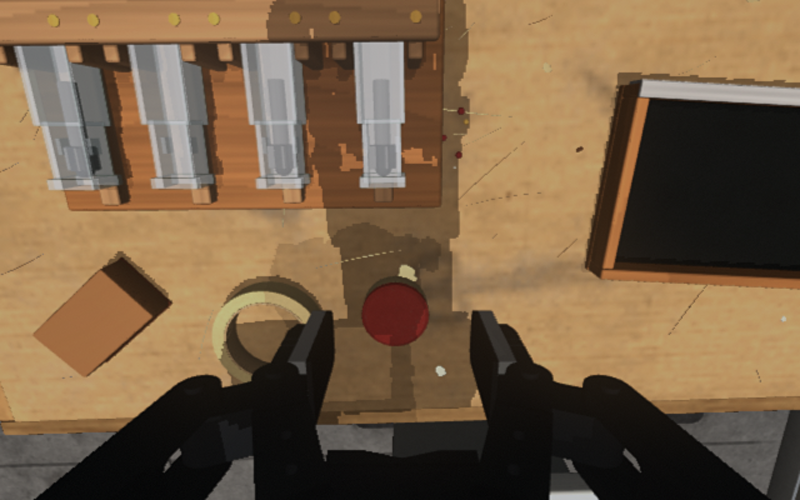

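```bash
python3 - <<'E'
from h import *
c=bot.capture("wrist")
for n,u,v,z in [("d stepL",357,122,.059),("d stepR",404,122,.059),("d rimL",361,178,.059),("d rimR",405,178,.059),("d rimLbot",361,187,.025),("c stepR",301,122,.059),("c rimR",307,178,.059),("b rimR",212,180,.059),("a rimR",116,178,.059),("a stepR",102,122,.059),
 ("screw d r",416,17,.075),("screw d l",335,17,.075),("screw a l",53,20,.075),("trayFL",643,83,.036),("trayNL",603,270,.032)]:
    print(n,back(c,u/1.25,v/1.25,z).round(4))
print(-np.asarray(c["R"]).T@c["t"])
E
```

```text
d stepL [0.5576 0.1195 0.059 ]
d stepR [0.5563 0.086  0.059 ]
d rimL [0.5179 0.1193 0.059 ]
d rimR [0.5167 0.0867 0.059 ]
d rimLbot [0.5064 0.1233 0.025 ]
c stepR [0.5592 0.1594 0.059 ]
c rimR [0.5195 0.1593 0.059 ]
b rimR [0.5207 0.23   0.059 ]
a rimR [0.5249 0.3008 0.059 ]
a stepR [0.5646 0.3013 0.059 ]
screw d r [0.6192 0.0762 0.075 ]
screw d l [0.6212 0.1273 0.075 ]
screw a l [0.6264 0.3057 0.075 ]
trayFL [ 0.5773 -0.0936  0.036 ]
trayNL [ 0.428  -0.0812  0.032 ]
[0.55522365 0.08783132 0.36746342]
```

Emit:
play_rows:
  hand: [0.2, 0.2, 0.2, 0.2, 0.2, 0.2, 0.2, 0.2, 0.2]
  xyz:
    - [0.37, -0.057, 0]
    - [0.37, -0.057, 0]
    - [0.37, -0.057, 0.2]
    - [0.37, -0.057, 0.35]
    - [0.37, -0.057, 0.5]
    - [0.37, -0.057, 0.6]
    - [0.37, -0.057, 0.7]
    - [0.37, -0.057, 0.8]
    - [0.37, -0.057, 0.8]
  dr:
    - [0, 0, -0.005]
    - [0, 0, -0.005]
    - [0, 0, -0.005]
    - [0, 0, -0.005]
    - [0, 0, -0.005]
    - [0, 0, -0.005]
    - [0, 0, -0.005]
    - [0, 0, -0.005]
    - [0, 0, -0.005]

```text
clock: 3.35
ee_pos: [0.5712, 0.1024, 0.0208]
tcp_rot: [180.0, 0.4, -2.0]
contact_force: [-0.8, 0.8, 0.2]
width: 0.0513
grip_force: 0.0
```

Emit:
play_rows:
  hand: [-1, -1, -1, -1, -1, -1]
  xyz:
    - [0, 0, 0]
    - [0, 0, 0]
    - [0, 0, 0]
    - [0, 0, 0]
    - [0, 0, 0]
    - [0, 0, 0]
  dr:
    - [0, 0, 0]
    - [0, 0, 0]
    - [0, 0, 0]
    - [0, 0, 0]
    - [0, 0, 0]
    - [0, 0, 0]
  newtons: 70

```text
clock: 3.95
ee_pos: [0.5739, 0.1042, 0.0249]
tcp_rot: [180.0, -0.1, -1.8]
contact_force: [-1.1, -1.6, 6.8]
width: 0.0332
grip_force: 70.3
```

```bash
python3 - <<'E'
from h import *
c=bot.capture("wrist"); crop(c,"w2",0,640,0,400,1.25); plan([.574,.1022,.024],[180,0,-1.9])
s=bot.sense(); print(s["contact_force"],s["torque"],s["q"])
E
```

```text
clock 4.0 pos [0.574  0.1042 0.0249] rot [ 1.8e+02 -1.0e-01 -1.8e+00] shift [0.    0.008 0.004] turn [ 0.    -0.002  0.002]
[-1.59965146 -1.29848785  6.34155339] [-0.29056028  0.21012093 -0.03401694] [ 2.77406366e+00  3.87233145e+01  9.12368516e+01 -2.82272699e-02
  4.99348466e+01  9.46243709e+01]
```

View pics/w2.png

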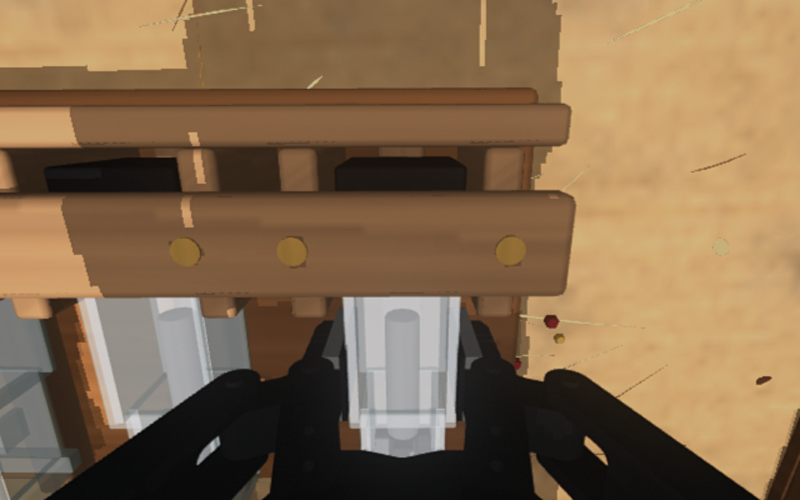

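Emit:
play_rows:
  hand: [-1, -1, -1, -1, -1, -1, -1, -1, -1, -1]
  xyz:
    - [-0.06, 0, -0.002]
    - [-0.12, 0, -0.002]
    - [-0.18, 0, -0.002]
    - [-0.24, 0, -0.002]
    - [-0.3, 0, -0.003]
    - [-0.3, 0, -0.003]
    - [-0.32, 0, -0.15]
    - [-0.32, 0, -0.3]
    - [-0.32, 0.1, -0.5]
    - [-0.32, 0.2, -0.7]
  dr:
    - [0, 0, 0]
    - [0, 0, 0]
    - [0, 0, 0]
    - [0, 0, 0]
    - [0, 0, 0]
    - [0, 0, 0]
    - [0, 0, 0]
    - [0, 0, 0]
    - [0, 0, 0]
    - [0, 0, 0]

```text
clock: 5.0
ee_pos: [0.4919, 0.0621, 0.1897]
tcp_rot: [180.0, 0.0, -1.7]
contact_force: [1.7, 0.1, -1.7]
width: 0.033
grip_force: 70.2
```

```bash
python3 - <<'E'
from h import *
s=bot.sense(); print(s["ee_pos"],s["tcp_rot"],s["q"].round(2),s["width"])
plan([.5,-.18,.25],[180,-20,25])
c=bot.capture("side"); crop(c,"s1",180,460,150,350,2.5)
E
```

```text
[0.49190357 0.06210051 0.18968302] [ 1.79999766e+02  4.27223904e-02 -1.74034849e+00] [-1.67 18.83 95.5  -0.   65.7  90.07] 0.033039613460519236
clock 5.0 pos [0.4919 0.0621 0.1897] rot [180.    0.   -1.7] shift [ 0.062  0.967 -0.241] turn [ 0.103  0.437 -0.588]
```

View pics/s1.png

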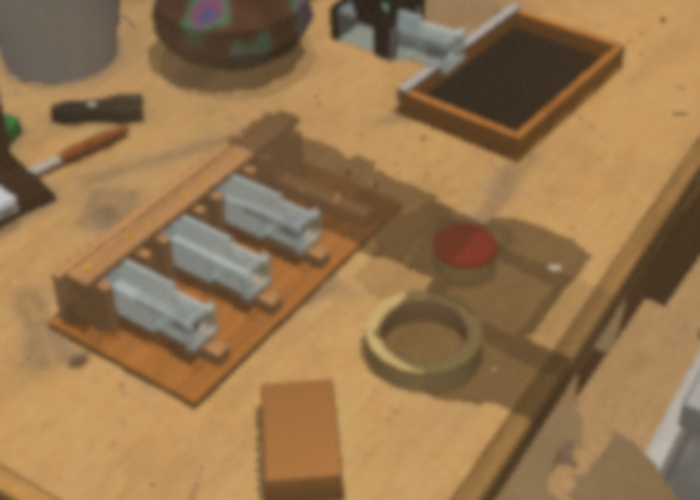

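Emit:
play_rows:
  hand: [-1, -1, -1, -1, -1, -1, -1, -1]
  xyz:
    - [0.05, 0.9, -0.24]
    - [0.05, 0.9, -0.24]
    - [0.05, 0.9, -0.24]
    - [0.05, 0.9, -0.24]
    - [0.05, 0.9, -0.24]
    - [0.05, 0.9, -0.24]
    - [0.05, 0.9, -0.24]
    - [0.05, 0.9, -0.24]
  dr:
    - [0.1, 0.43, -0.58]
    - [0.1, 0.43, -0.58]
    - [0.1, 0.43, -0.58]
    - [0.1, 0.43, -0.58]
    - [0.1, 0.43, -0.58]
    - [0.1, 0.43, -0.58]
    - [0.1, 0.43, -0.58]
    - [0.1, 0.43, -0.58]

```text
clock: 5.85
ee_pos: [0.4971, -0.1643, 0.2479]
tcp_rot: [-180.0, -19.7, 24.3]
contact_force: [0.4, 0.6, -1.8]
width: 0.033
grip_force: 71.5
```

```bash
cat >> h.py <<'E'
# kinematic model: z-y-y-z-y-z chain
def fk(q,p):
    h,L2,L3,Lt,s4,s6,c6=p; a=np.deg2rad(q)
    Z=lambda x:Ro.from_euler("z",x); Y=lambda x:Ro.from_euler("y",x); e=np.array([0,0,1.])
    R=Z(a[0])*Y(a[1]); x=h*e+L2*R.apply(e)
    R=R*Y(a[2]); x=x+L3*R.apply(e)
    R=R*Z(s4*a[3])*Y(a[4]); x=x+Lt*R.apply(e)
    return x,R*Z(s6*a[5]+np.deg2rad(c6))
def ik(pos,rpy,q0,p):
    from scipy.optimize import least_squares
    Rt=Ro.from_euler("xyz",rpy,degrees=True)
    lo=np.array([-145.02,-44.19,2.07,-57.11,16.16,-177.93]);hi=np.array([145.02,115.74,154.8,237.11,152.29,177.93])
    f=lambda q:np.r_[(fk(q,p)[0]-pos)*5,(fk(q,p)[1].inv()*Rt).as_rotvec()]
    r=least_squares(f,np.clip(q0,lo+.01,hi-.01),bounds=(lo,hi))
    return r.x,np.abs(r.fun).max()
E
python3 - <<'E'
from h import *
from scipy.optimize import least_squares
s=bot.sense(); np.set_printoptions(suppress=True,precision=3)
D=[([-84.223,19.626,87.365,0,73.075,-8.366],[.128,-.509,.231],[180,0,14.143]),([2.774,38.723,91.237,-.028,49.935,94.624],[.574,.1042,.0249],[180,-.1,-1.8]),([-1.67,18.83,95.5,0,65.7,90.07],[.4919,.0621,.1897],[180,.04,-1.74]),(s["q"],s["ee_pos"],s["tcp_rot"])]
print(s["q"],s["ee_pos"],s["tcp_rot"],s["width"])
for s4 in(1,-1):
  for s6 in (1,-1):
    def f(v):
        o=[]
        for q,x,r in D:
            X,R=fk(q,[*v[:4],s4,s6,v[4]*100]); o+=[*(X-x)*5,*(R.inv()*Ro.from_euler("xyz",r,degrees=True)).as_rotvec()]
        return o
    b=min((least_squares(f,[.2,.45,.38,.3,g]) for g in(0,.9,1.8,-.9)),key=lambda r:r.cost)
    print(s4,s6,b.x,b.cost,np.abs(b.fun).max())
E
```

```text
[-37.143  11.986  98.253  19.662  61.557  20.317] [ 0.497 -0.164  0.248] [-179.986  -19.667   24.346] 0.03297534145949267
1 1 [0.379 0.506 0.348 0.527 0.9  ] 0.2327518124374107 0.38712271029177153
1 -1 [0.379 0.506 0.348 0.527 1.883] 5.0337015942905605 2.0079421909805464
-1 1 [-0.362  0.333  0.464 -0.435  0.947] 0.56997315387932 0.5557687236250081
-1 -1 [-0.362  0.333  0.464 -0.435  1.935] 5.022726341959227 2.097920203168302
```

```bash
cat > fit.py <<'E'
from h import *
import h
def fk(q,p):
    h_,L2,L3,Lt,s4,s6,c6,dy,a1,ex,fx=p; a=np.deg2rad(q)
    Z=lambda x:Ro.from_euler("z",x); Y=lambda x:Ro.from_euler("y",x)
    R=Z(a[0]); x=R.apply([a1,dy,h_]); R=R*Y(a[1]); x=x+R.apply([0,0,L2])
    R=R*Y(a[2]); x=x+R.apply([ex,0,L3])
    R=R*Z(s4*a[3])*Y(a[4]); x=x+R.apply([fx,0,Lt])
    return x,R*Z(s6*a[5]+np.deg2rad(c6))
h.fk=fk
E
python3 - <<'E'
from fit import *
from scipy.optimize import least_squares
s=bot.sense(); np.set_printoptions(suppress=True,precision=4)
D=[([-84.223,19.626,87.365,0,73.075,-8.366],[.128,-.509,.231],[180,0,14.143]),([2.774,38.723,91.237,-.028,49.935,94.624],[.574,.1042,.0249],[180,-.1,-1.8]),([-1.67,18.83,95.5,0,65.7,90.07],[.4919,.0621,.1897],[180,.04,-1.74]),(s["q"],s["ee_pos"],s["tcp_rot"])]
for s4 in(1,-1):
  for s6 in (1,-1):
    def f(v):
        o=[]
        for q,x,r in D:
            X,R=fk(q,[*v[:4],s4,s6,v[4]*100,*v[5:]]); o+=[*(X-x)*5,*(R.inv()*Ro.from_euler("xyz",r,degrees=True)).as_rotvec()]
        return np.r_[o,np.array(v[6:])*.003]
    b=min((least_squares(f,[.2,.45,.38,.3,g,.07,0,0,0]) for g in(0,.9,1.8,-.9)),key=lambda r:r.cost)
    print(s4,s6,b.x,b.cost)
    if b.cost<1e-2: print(b.fun)
E
```

```text
1 1 [0.223  0.5071 0.38   0.3133 0.8999 0.0763 0.0006 0.0474 0.0009] 2.0925584891420734e-06
[ 0.001   0.0003 -0.0005 -0.0011 -0.0002  0.0001 -0.0001 -0.0005 -0.0002
  0.0002 -0.0001 -0.0004  0.0004 -0.0005  0.0007  0.     -0.0002  0.0001
 -0.      0.0001  0.      0.      0.      0.0001  0.      0.0001  0.    ]
1 -1 [0.223  0.5071 0.38   0.3133 1.8831 0.0763 0.0006 0.0474 0.0009] 4.800951874411641
-1 1 [-0.1005  0.2037  0.3798 -0.0608  0.947   0.0793 -0.3661 -0.1988 -0.392 ] 0.2431194672595328
-1 -1 [-0.1005  0.2037  0.3798 -0.0608  1.9347  0.0793 -0.3661 -0.1988 -0.392 ] 4.69587265533944
```

```bash
cat >> fit.py <<'E'
np.set_printoptions(suppress=True,precision=2)
P=[.223,.5071,.38,.3133,1,1,89.99,.0763,.0006,.0474,.0009]
def pose(c,th,az,off=.063):  # TCP for mouth corner at c
    R=Ro.from_euler("xyz",[180,-th,az],degrees=True); return np.array(c)-R.apply([-off,0,0])
E
python3 - <<'E'
from fit import *
s=bot.sense()
for th in (48,55,62):
  for az in (-4,10):
   for z in (.036,.08):
    for q0 in ([-20,30,120,0,30,20],[-20,30,120,150,30,-90],[-20,30,120,80,30,-40]):
        x=pose([.562,-.21,z],th,az); q,e=ik(x,[180,-th,az],q0,P)
        if e<1e-3: print(th,az,z,x,q)
E
```

```text
48 -4 0.036 [ 0.6  -0.21  0.08] [-38.43  32.82 118.96 118.03  28.42 -55.82]
48 -4 0.036 [ 0.6  -0.21  0.08] [-38.43  32.82 118.96 118.03  28.42 -55.82]
48 -4 0.036 [ 0.6  -0.21  0.08] [-38.43  32.82 118.96 118.03  28.42 -55.82]
48 -4 0.08 [ 0.6  -0.21  0.13] [-38.44  27.28 117.48 105.23  25.82 -41.47]
48 -4 0.08 [ 0.6  -0.21  0.13] [-38.44  27.28 117.48 105.23  25.82 -41.47]
48 -4 0.08 [ 0.6  -0.21  0.13] [-38.44  27.28 117.48 105.23  25.82 -41.47]
48 10 0.036 [ 0.6  -0.2   0.08] [-42.95  34.19 114.95  93.96  36.48 -46.47]
48 10 0.036 [ 0.6  -0.2   0.08] [-42.95  34.19 114.95  93.96  36.48 -46.47]
48 10 0.036 [ 0.6  -0.2   0.08] [-42.95  34.19 114.95  93.96  36.48 -46.47]
48 10 0.08 [ 0.6  -0.2   0.13] [-42.95  29.   113.54  85.03  36.54 -35.36]
48 10 0.08 [ 0.6  -0.2   0.13] [-42.95  29.   113.54  85.03  36.54 -35.36]
48 10 0.08 [ 0.6  -0.2   0.13] [-42.95  29.   113.54  85.03  36.54 -35.36]
55 -4 0.036 [ 0.6  -0.21  0.09] [-40.9   35.09 123.65 129.29  39.46 -69.95]
55 -4 0.036 [ 0.6  -0.21  0.09] [-40.9   35.09 123.65 129.29  39.46 -69.95]
55 -4 0.036 [ 0.6  -0.21  0.09] [-40.9   3
[... 917 characters left out ...]
 134.6   51.91 -79.04]
62 -4 0.08 [ 0.59 -0.21  0.14] [-43.4   31.91 126.93 129.79  46.84 -71.69]
62 -4 0.08 [ 0.59 -0.21  0.14] [-43.4   31.91 126.93 129.79  46.84 -71.69]
62 -4 0.08 [ 0.59 -0.21  0.14] [-43.4   31.91 126.93 129.79  46.84 -71.69]
62 10 0.036 [ 0.59 -0.2   0.09] [-49.31  39.66 121.88 110.16  53.98 -70.31]
62 10 0.036 [ 0.59 -0.2   0.09] [-49.31  39.66 121.88 110.16  53.98 -70.31]
62 10 0.036 [ 0.59 -0.2   0.09] [-49.31  39.66 121.88 110.16  53.98 -70.31]
62 10 0.08 [ 0.59 -0.2   0.14] [-49.32  33.49 121.25 105.26  51.92 -62.2 ]
62 10 0.08 [ 0.59 -0.2   0.14] [-49.32  33.49 121.25 105.26  51.92 -62.2 ]
62 10 0.08 [ 0.59 -0.2   0.14] [-49.32  33.49 121.25 105.26  51.92 -62.2 ]
```

```bash
python3 - <<'E'
from fit import *
q=bot.sense()["q"]; print(q)
for th,az,x in [(30,24,[.53,-.18,.22]),(42,20,[.56,-.19,.19]),(56,0,pose([.562,-.21,.10],56,0))]:
    q,e=ik(x,[180,-th,az],q,P); print(q,e); plan(x,[180,-th,az])
E
```

```text
[-37.14  11.99  98.25  19.66  61.56  20.32]
[-41.85  15.72 102.18  34.27  54.12   5.61] 1.2490009027033011e-15
clock 5.85 pos [ 0.5  -0.16  0.25] rot [-180.   -19.7   24.3] shift [0.05 0.11 0.14] turn [-0.    0.23  0.01]
[-45.67  20.26 108.76  56.48  47.   -14.51] 8.666331541284933e-14
clock 5.85 pos [ 0.5  -0.16  0.25] rot [-180.   -19.7   24.3] shift [0.1  0.2  0.28] turn [-0.05  0.5   0.08]
[-43.06  26.96 121.31 111.35  37.42 -53.78] 8.550911367866121e-10
clock 5.85 pos [ 0.5  -0.16  0.25] rot [-180.   -19.7   24.3] shift [0.14 0.33 0.46] turn [-0.34  0.8   0.43]
```

Emit:
play_rows:
  hand: [-1, -1, -1, -1, -1, -1, -1, -1, -1, -1]
  xyz:
    - [0.05, 0.11, 0.14]
    - [0.05, 0.11, 0.14]
    - [0.1, 0.2, 0.28]
    - [0.1, 0.2, 0.28]
    - [0.12, 0.25, 0.35]
    - [0.14, 0.33, 0.46]
    - [0.14, 0.33, 0.46]
    - [0.14, 0.33, 0.46]
    - [0.14, 0.33, 0.46]
    - [0.14, 0.33, 0.46]
  dr:
    - [0, 0.23, 0.01]
    - [0, 0.23, 0.01]
    - [-0.05, 0.5, 0.08]
    - [-0.05, 0.5, 0.08]
    - [-0.15, 0.6, 0.2]
    - [-0.34, 0.8, 0.43]
    - [-0.34, 0.8, 0.43]
    - [-0.34, 0.8, 0.43]
    - [-0.34, 0.8, 0.43]
    - [-0.34, 0.8, 0.43]

```text
clock: 6.85
ee_pos: [0.5963, -0.2055, 0.1499]
tcp_rot: [-180.0, -56.1, 0.4]
contact_force: [-0.2, 0.1, -2.3]
width: 0.0331
grip_force: 71.6
```

```bash
python3 - <<'E'
from fit import *
s=bot.sense(); print(s["q"],s["ee_pos"],s["tcp_rot"],s["width"])
R=Ro.from_euler("xyz",s["tcp_rot"],degrees=True); print("corner",s["ee_pos"]+R.apply([-.063,0,0]))
plan(pose([.562,-.21,.046],56,0),[180,-56,0])
c=bot.capture("side"); crop(c,"s2",280,480,80,230,3)
C=bot.capture("wrist"); crop(C,"w3",0,640,0,400,1)
E
```

```text
[-42.83  27.09 121.69 111.87  37.77 -54.58] [ 0.6  -0.21  0.15] [-180.    -56.1     0.39] 0.033080269476757865
corner [ 0.56 -0.21  0.1 ]
clock 6.85 pos [ 0.6  -0.21  0.15] rot [-180.   -56.1    0.4] shift [-0.17  0.02  0.12] turn [-0.01 -0.    0.01]
```

View pics/s2.png

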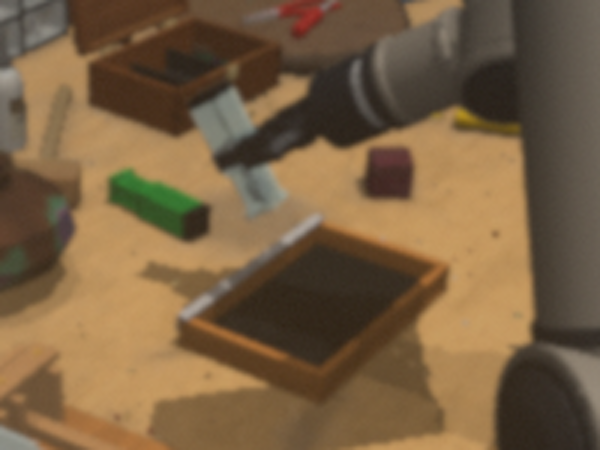

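```bash
cat >> fit.py <<'E'
def strip(c=None):
    c=c or bot.capture("top"); im=c["image"].astype(int); u0,u1,v0,v1=320,520,140,270
    m=((im.min(2)>185)&(im.max(2)-im.min(2)<45)).astype(np.uint8); M=np.zeros_like(m); M[v0:v1,u0:u1]=m[v0:v1,u0:u1]
    n,l,st,_=cv2.connectedComponentsWithStats(M); k=1+np.argsort(-st[1:,4])[:3]
    for i in k:
        if st[i,4]<20: continue
        v,u=np.nonzero(l==i); w=np.array([back(c,a,b,.036)[:2] for a,b in zip(u,v)])
        (cx,cy),wh,ang=cv2.minAreaRect(w.astype(np.float32)); f=np.polyfit(w[:,1],w[:,0],1)
        print("strip",len(w),"y",w[:,1].min(),w[:,1].max(),"x at y=-.21",np.polyval(f,-.21).round(4),"yaw",-np.degrees(np.arctan(f[0])).round(2))
def st():
    s=bot.sense(); R=Ro.from_euler("xyz",s["tcp_rot"],degrees=True); np.set_printoptions(suppress=True,precision=4)
    print(round(s["clock"],2),"tcp",s["ee_pos"],"rot",s["tcp_rot"].round(1),"F",s["contact_force"].round(1),"w",round(s["width"],4),"corner",s["ee_pos"]+R.apply([-.063,0,0]))
E
python3 - <<'E'
from fit import *
strip(); st()
E
```

```text
strip 76 y -0.13822848783874864 -0.09284686131465734 x at y=-.21 0.5633 yaw -5.79
strip 47 y -0.2567559301840234 -0.2346838004242235 x at y=-.21 0.6399 yaw -12.48
7.0 tcp [ 0.5973 -0.2076  0.1521] rot [179.7 -56.3   0.7] F [ 0.3 -0.1 -2.6] w 0.0332 corner [ 0.5623 -0.208   0.0997]
```

View pics/w3.png

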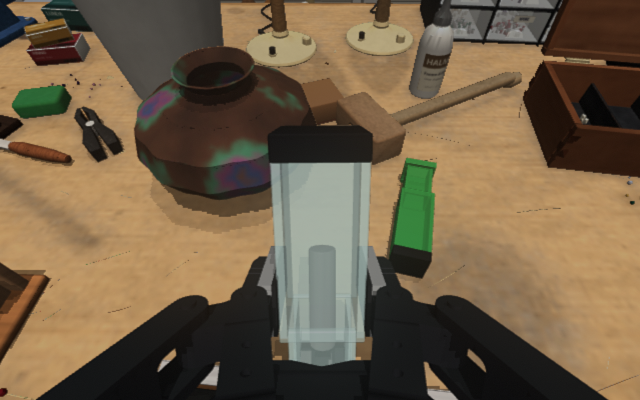

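Emit:
play_rows:
  hand: [-1, -1, -1, -1]
  xyz:
    - [-0.07, 0, 0.05]
    - [-0.145, 0, 0.098]
    - [-0.145, 0, 0.098]
    - [-0.221, 0, 0.149]
  dr:
    - [0, 0, 0]
    - [0, 0, 0]
    - [0, 0, 0]
    - [0, 0, 0]
  newtons: 100

```text
clock: 7.4
ee_pos: [0.5988, -0.2093, 0.0883]
tcp_rot: [179.4, -56.6, 0.8]
contact_force: [-10.9, -4.8, 30.2]
width: 0.033
grip_force: 102.8
```

```bash
python3 - <<'E'
from fit import *
st(); c=bot.capture("wrist"); crop(c,"w4",220,420,100,400,1); st(); strip()
E
```

```text
7.4 tcp [ 0.5988 -0.2093  0.0883] rot [179.4 -56.6   0.8] F [-10.9  -4.8  30.2] w 0.033 corner [ 0.5641 -0.2098  0.0357]
7.45 tcp [ 0.5998 -0.2098  0.0875] rot [179.4 -56.8   0.8] F [4.8 0.6 5.9] w 0.0329 corner [ 0.5654 -0.2103  0.0347]
strip 166 y -0.17256964726946855 -0.11916873696994258 x at y=-.21 0.3098 yaw -32.39
strip 90 y -0.15168231805747456 -0.09284686131465734 x at y=-.21 0.5652 yaw -4.66
strip 53 y -0.33983776268359334 -0.30534025112457097 x at y=-.21 0.5717 yaw -8.89
```

```bash
cat >> fit.py <<'E'
def shank(im):  # row of shank's end in wrist picture
    p=im[200:300,314:330].astype(float).mean((1,2)); g=np.convolve(p,[1,1,0,-1,-1],"same")[3:-3]; k=np.argsort(-np.abs(g))[:5]+203; return k,g[k-203].round()
E
python3 - <<'E'
from fit import *
print(shank(cv2.imread("pics/w3.png")[:,:,::-1])); c=bot.capture("wrist"); print(shank(c["image"])); crop(c,"w5",240,400,120,390,2)
E
```

```text
(array([245, 244, 246, 243, 251]), array([-76., -72., -44., -37.,  17.]))
(array([246, 245, 247, 244, 252]), array([-61., -54., -39., -25.,  19.]))
```

View pics/w5.png

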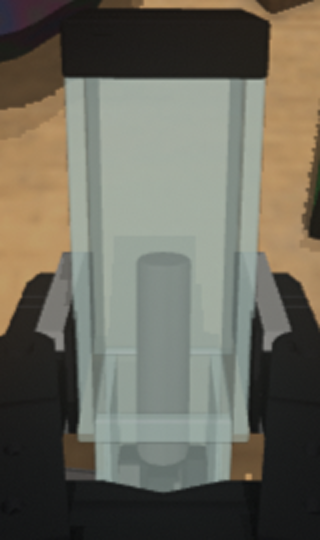

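Emit:
play_rows:
  hand: [-1, -1, -1, -1, -1, -1, -1, -1, -1, -1]
  xyz:
    - [0.093, 0, -0.077]
    - [0.093, 0, -0.077]
    - [-0.016, 0, -0.004]
    - [0.093, 0, -0.077]
    - [0.093, 0, -0.077]
    - [-0.016, 0, -0.004]
    - [0.093, 0, -0.077]
    - [0.093, 0, -0.077]
    - [-0.016, 0, -0.004]
    - [0.093, 0, -0.077]
  dr:
    - [0, 0, 0]
    - [0, 0, 0]
    - [0, 0, 0]
    - [0, 0, 0]
    - [0, 0, 0]
    - [0, 0, 0]
    - [0, 0, 0]
    - [0, 0, 0]
    - [0, 0, 0]
    - [0, 0, 0]

```text
clock: 8.55
ee_pos: [0.5917, -0.2068, 0.1018]
tcp_rot: [-179.0, -55.3, -0.5]
contact_force: [0.4, 0.6, -1.3]
width: 0.0328
grip_force: 104.8
```

```bash
python3 - <<'E'
from fit import *
st(); c=bot.capture("wrist"); print(shank(c["image"])); crop(c,"w6",240,400,120,390,2);strip()
E
```

```text
8.55 tcp [ 0.5917 -0.2068  0.1018] rot [-179.   -55.3   -0.5] F [ 0.4  0.6 -1.3] w 0.0328 corner [ 0.5559 -0.2065  0.0499]
(array([289, 287, 290, 233, 234]), array([-18.,  18., -18., -16., -15.]))
strip 156 y -0.24839783861274 -0.21972854032037858 x at y=-.21 0.5832 yaw 49.61
strip 88 y -0.14634534889139172 -0.09284686131465734 x at y=-.21 0.5647 yaw -4.96
strip 46 y -0.33983776268359334 -0.31081938377525314 x at y=-.21 0.5764 yaw -10.86
```

```bash
cat >> fit.py <<'E'
def both(n):
    a=bot.capture("wrist")["image"][120:390,240:400]; b=bot.capture("side")["image"][90:230,290:480]
    a=cv2.resize(a,None,fx=1.6,fy=1.6); b=cv2.resize(b,None,fx=2.7,fy=2.7,interpolation=cv2.INTER_CUBIC)
    H=max(a.shape[0],b.shape[0]); o=np.zeros((H,a.shape[1]+b.shape[1],3),np.uint8); o[:a.shape[0],:a.shape[1]]=a; o[:b.shape[0],a.shape[1]:]=b
    cv2.imwrite(f"pics/{n}.png",o[:,:,::-1])
E
python3 - <<'E'
from fit import *
both("b1"); st(); plan([.5,-.18,.25],[180,-20,25])
E
```

```text
8.75 tcp [ 0.5941 -0.2087  0.1169] rot [179.4 -56.4   0.8] F [ 0.5  0.1 -1.2] w 0.0328 corner [ 0.5593 -0.2092  0.0644]
clock 8.75 pos [ 0.5941 -0.2087  0.1169] rot [179.4 -56.4   0.8] shift [ 0.236 -0.114 -0.608] turn [ 0.351 -0.795 -0.434]
```

View pics/b1.png

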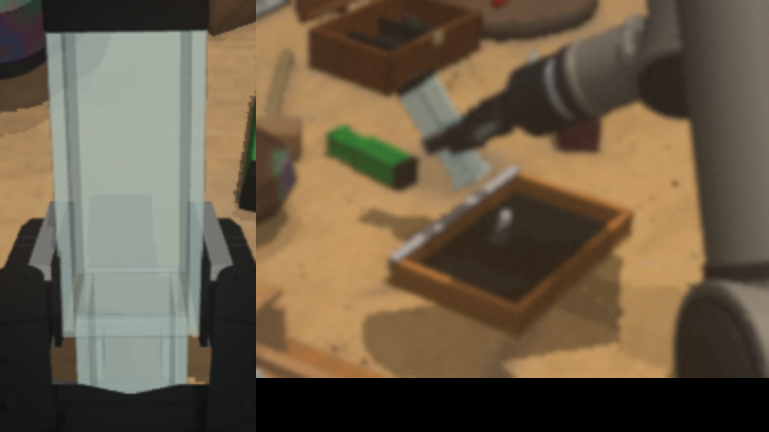

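```bash
cat >> fit.py <<'E'
def toolcam(c,s):
    R=Ro.from_euler("xyz",s["tcp_rot"],degrees=True); 
    return dict(intrinsics=c["intrinsics"],R=np.asarray(c["R"])@R.as_matrix(),t=np.asarray(c["R"])@s["ee_pos"]+c["t"])
def prow(T,dx,phi):  # predicted rows: top-face step, cap edges; tube turned by phi about grip
    R=Ro.from_euler("y",phi,degrees=True); g=np.array([0,0,-.019])
    X=np.array([[-.017,0,-.034],[-.017,0,0],[.065,0,-.034],[.065,0,0]])+[dx,0,0]
    return proj(T,R.apply(X-g)+g)[:,1]
E
python3 - <<'E'
from fit import *
s=bot.sense(); c=bot.capture("wrist"); T=toolcam(c,s)
for dx,phi in((0,0),(.005,0),(0,5),(0,-5)): print(dx,phi,prow(T,dx,phi))
p=c["image"][60:380,318:326].astype(float).mean((1,2)); q=cv2.imread("pics/w3.png")[60:380,318:326].astype(float).mean((1,2))
for v in (q,p):
    g=v[2:]-v[:-2]; k=np.nonzero(np.abs(g)>8)[0]; print([(int(i+61),int(g[i])) for i in k])
E
```

```text
0 0 [342.1  293.91 132.87 124.99]
0.005 0 [331.56 285.04 117.04 112.79]
0 5 [341.97 289.31 139.74 122.51]
0 -5 [341.75 298.5  128.07 128.44]
[(78, -21), (79, -26), (80, -8), (104, -17), (105, -19), (106, -10), (122, 24), (123, 50), (125, -65), (126, -43), (161, 39), (162, 125), (163, 99), (164, 12), (244, -37), (245, -34), (252, 8), (327, 8), (328, 13), (329, 10), (330, 11), (331, 10), (341, -24), (342, -18), (350, -21), (351, -18), (364, -14), (365, -74), (366, -72), (367, -11)]
[(80, -15), (81, -19), (82, -11), (101, 40), (102, 69), (103, 48), (104, 11), (108, -58), (109, -96), (110, -44), (138, 36), (139, 112), (140, 103), (141, 26), (287, 9), (289, -13), (317, 8), (318, 9), (319, 10), (329, -19), (331, 11), (364, -14), (365, -100), (366, -112), (367, -20)]
```

```bash
cat >> fit.py <<'E'
def slip(show=True):
    from scipy.optimize import least_squares
    s=bot.sense(); c=bot.capture("wrist"); T=toolcam(c,s)
    v=c["image"][60:380,318:326].astype(float).mean((1,2)); g=v[2:]-v[:-2]
    cap=np.arange(80,230)[np.argmax(g[19:169])]; k=np.arange(300,356); stp=k[np.argmin(g[300-61:356-61])]
    r=lambda X,dx,phi:proj(T,Ro.from_euler("y",phi,degrees=True).apply(np.array(X)+[dx,0,.019])-[0,0,.019])[0,1]
    xc=least_squares(lambda x:r([x[0],0,-.034],0,0)-162.3,[.05],x_scale=.01).x[0]
    f=least_squares(lambda p:[r([-.017,0,-.034],p[0]/1e3,p[1])-stp,r([xc,0,-.034],p[0]/1e3,p[1])-cap],[0,0.]).x
    print("cap",cap,"step",stp,"xc",xc,"slip mm",f[0],"phi",f[1]); 
E
python3 - <<'E'
from fit import *
slip()
E
```

```text
cap 139 step 329 xc 0.05532708778683278 slip mm 5.112918782654664 phi -8.448104903332162
```

Emit:
play_rows:
  hand: [-1, -1, -1, -1, -1, -1, -1, -1, -1, -1]
  xyz:
    - [0.08, 0, -0.05]
    - [0.15, 0, -0.13]
    - [0.1, -0.03, -0.2]
    - [0.1, -0.03, -0.2]
    - [0.1, -0.06, -0.3]
    - [0.1, -0.06, -0.3]
    - [0.15, -0.09, -0.4]
    - [0.24, -0.11, -0.6]
    - [0.24, -0.11, -0.6]
    - [0.24, -0.11, -0.6]
  dr:
    - [0, 0, 0]
    - [0, -0.1, 0]
    - [0.2, -0.23, -0.22]
    - [0.3, -0.3, -0.35]
    - [0.3, -0.4, -0.4]
    - [0.3, -0.5, -0.4]
    - [0.35, -0.6, -0.43]
    - [0.35, -0.8, -0.43]
    - [0.35, -0.8, -0.43]
    - [0.35, -0.8, -0.43]

```text
clock: 9.85
ee_pos: [0.5037, -0.1813, 0.2535]
tcp_rot: [179.8, -19.9, 25.0]
contact_force: [-0.0, 0.1, -1.0]
width: 0.0329
grip_force: 104.9
```

```bash
python3 - <<'E'
from fit import *
st(); print(bot.sense()["q"]); strip(); plan([.46,.06,.2],[180,-4,-1.9])
E
```

```text
9.85 tcp [ 0.5037 -0.1813  0.2535] rot [179.8 -19.9  25. ] F [-0.   0.1 -1. ] w 0.0329 corner [ 0.45   -0.2063  0.2321]
[-38.4622  13.0918  95.9248  19.8727  63.0317  18.724 ]
strip 461 y -0.3001970446437388 -0.20582062317800465 x at y=-.21 0.576 yaw -15.35
strip 96 y -0.14901391166347205 -0.09284686131465734 x at y=-.21 0.5648 yaw -4.85
clock 9.9 pos [ 0.5031 -0.1804  0.2508] rot [-180.   -20.    24.9] shift [ 0.165 -0.945  0.276] turn [-0.125 -0.348  0.585]
```

Emit:
play_rows:
  hand: [-1, -1, -1, -1, -1, -1, -1, -1, -1]
  xyz:
    - [0.16, -0.94, 0.1]
    - [0.16, -0.94, 0.1]
    - [0.16, -0.94, 0.1]
    - [0.16, -0.94, 0.2]
    - [0.16, -0.94, 0.27]
    - [0.16, -0.94, 0.27]
    - [0.16, -0.94, 0.27]
    - [0.16, -0.94, 0.27]
    - [0.16, -0.94, 0.27]
  dr:
    - [-0.12, -0.28, 0.58]
    - [-0.12, -0.28, 0.58]
    - [-0.12, -0.28, 0.58]
    - [-0.12, -0.28, 0.58]
    - [-0.12, -0.28, 0.58]
    - [-0.12, -0.28, 0.58]
    - [-0.12, -0.28, 0.58]
    - [-0.12, -0.28, 0.58]
    - [-0.12, -0.28, 0.58]

```text
clock: 10.8
ee_pos: [0.4583, 0.0573, 0.1991]
tcp_rot: [-178.9, -6.6, -1.9]
contact_force: [-0.1, -0.5, -0.8]
width: 0.0329
grip_force: 104.8
```

```bash
python3 - <<'E'
from fit import *
st(); slip(); strip(); plan([.485,.1068,.055],[180,-7.5,-1.9]); plan([.485,.1068,.03],[180,-7.5,-1.9])
E
```

```text
10.8 tcp [0.4583 0.0573 0.1991] rot [-178.9   -6.6   -1.9] F [-0.1 -0.5 -0.8] w 0.0329 corner [0.3957 0.0594 0.1919]
cap 139 step 316 xc 0.054594797038294826 slip mm 13.295731047774433 phi 11.006619484728752
strip 395 y -0.33983776268359334 -0.09284686131465734 x at y=-.21 0.5642 yaw -5.2
strip 131 y -0.007080984987523832 0.043225789334378956 x at y=-.21 0.4327 yaw -3.56
strip 36 y -0.2610121904693078 -0.22325628985296314 x at y=-.21 0.5085 yaw 18.51
clock 10.9 pos [0.4588 0.0566 0.1996] rot [-179.    -6.6   -2. ] shift [ 0.03  -0.194  0.59 ] turn [-0.023  0.019 -0.003]
clock 10.9 pos [0.4588 0.0566 0.1996] rot [-179.    -6.6   -2. ] shift [ 0.019 -0.192  0.689] turn [-0.023  0.019 -0.003]
```

Emit:
play_rows:
  hand: [-1, -1, -1, -1]
  xyz:
    - [0.02, -0.1, 0.2]
    - [0.03, -0.19, 0.4]
    - [0.03, -0.19, 0.4]
    - [0.03, -0.19, 0.4]
  dr:
    - [-0.02, 0.02, 0]
    - [-0.02, 0.02, 0]
    - [-0.02, 0.02, 0]
    - [-0.02, 0.02, 0]

```text
clock: 11.3
ee_pos: [0.4786, 0.1059, 0.1008]
tcp_rot: [-179.9, -7.3, -1.9]
contact_force: [0.2, 0.8, -0.9]
width: 0.0328
grip_force: 104.9
```

```bash
python3 - <<'E'
from fit import *
st(); s=bot.sense()
R=Ro.from_euler("xyz",s["tcp_rot"],degrees=True); c=bot.capture("side")
for phi in (0,-4,-8):
    g=np.array([0,0,-.019]); X=np.array([[-.058,0,-.017],[.07,0,-.017]])
    print(phi,proj(c,R.apply(Ro.from_euler("y",phi,degrees=True).apply(X-g)+g)+s["ee_pos"]))
crop(c,"s3",210,410,150,300,4)
w=bot.capture("wrist"); T=toolcam(w,s); print(prow(T,.005,-8),prow(T,.005,-4)); crop(w,"w7",220,420,60,390,1.5)
a=cv2.imread("pics/s3.png"); b=cv2.imread("pics/w7.png"); a=cv2.resize(a,None,fx=.62,fy=.62); o=np.zeros((500,800,3),np.uint8); o[:a.shape[0],:a.shape[1]]=a; o[:495,500:800]=b; cv2.imwrite("pics/m1.png",o)
E
```

```text
11.3 tcp [0.4786 0.1059 0.1008] rot [-179.9   -7.3   -1.9] F [ 0.2  0.8 -0.9] w 0.0328 corner [0.4161 0.108  0.0927]
0 [[355.6314 216.2988]
 [310.6868 193.3725]]
-4 [[355.8896 214.9662]
 [310.6183 195.0153]]
-8 [[356.044  213.5777]
 [310.6648 196.6968]]
[327.1821 290.4677 112.3554 120.4499] [328.3891 287.2103 114.4877 116.8203]
```

View pics/m1.png

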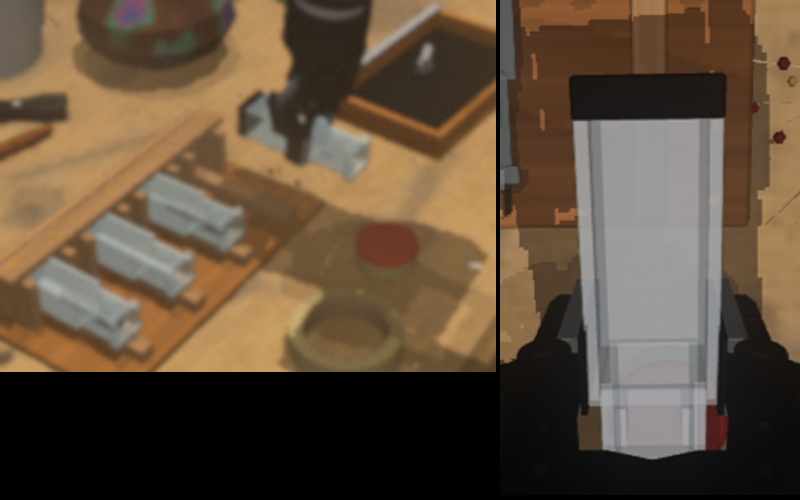

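```bash
python3 - <<'E'
from fit import *
plan([.487,.107,.0285],[180,-7.7,-1.9]); plan([.572,.1042,.0285],[180,-7.7,-1.9])
E
```

```text
clock 11.4 pos [0.48 0.11 0.1 ] rot [-179.9   -7.6   -2. ] shift [-0.01 -0.01  0.3 ] turn [-0.  0. -0.]
clock 11.4 pos [0.48 0.11 0.1 ] rot [-179.9   -7.6   -2. ] shift [ 0.33 -0.01  0.34] turn [-0.  0. -0.]
```

Emit:
play_rows:
  hand: [-1, -1, -1, -1, -1, -1, -1, -1, -1, -1]
  xyz:
    - [-0.01, -0.01, 0.1]
    - [-0.01, -0.01, 0.2]
    - [-0.01, -0.01, 0.3]
    - [-0.01, -0.01, 0.3]
    - [0.05, -0.01, 0.307]
    - [0.11, -0.01, 0.314]
    - [0.17, -0.01, 0.321]
    - [0.23, -0.01, 0.328]
    - [0.28, -0.01, 0.334]
    - [0.28, -0.01, 0.334]
  dr:
    - [0, 0, 0]
    - [0, 0, 0]
    - [0, 0, 0]
    - [0, 0, 0]
    - [0, 0, 0]
    - [0, 0, 0]
    - [0, 0, 0]
    - [0, 0, 0]
    - [0, 0, 0]
    - [0, 0, 0]

```text
clock: 12.4
ee_pos: [0.5432, 0.1066, 0.0256]
tcp_rot: [180.0, -5.5, -1.8]
contact_force: [-44.4, 5.0, 13.3]
width: 0.033
grip_force: 109.4
```

Emit:
play_rows:
  hand: [-1, -1, -1, -1]
  xyz:
    - [0.03, 0, 0.004]
    - [0.05, 0, 0.007]
    - [0.06, 0, 0.008]
    - [0.06, 0, 0.008]
  dr:
    - [0, 0, 0]
    - [0, 0, 0]
    - [0, 0, 0]
    - [0, 0, 0]

```text
clock: 12.8
ee_pos: [0.5533, 0.1061, 0.0247]
tcp_rot: [180.0, -4.9, -2.0]
contact_force: [-58.9, 2.5, 22.7]
width: 0.033
grip_force: 117.3
```

```bash
python3 - <<'E'
from fit import *
st(); w=bot.capture("wrist"); crop(w,"w8",150,490,40,400,1.4)
E
```

```text
12.8 tcp [0.5533 0.1061 0.0247] rot [180.   -4.9  -2. ] F [-58.9   2.5  22.7] w 0.033 corner [0.4905 0.1083 0.0193]
```

View pics/w8.png

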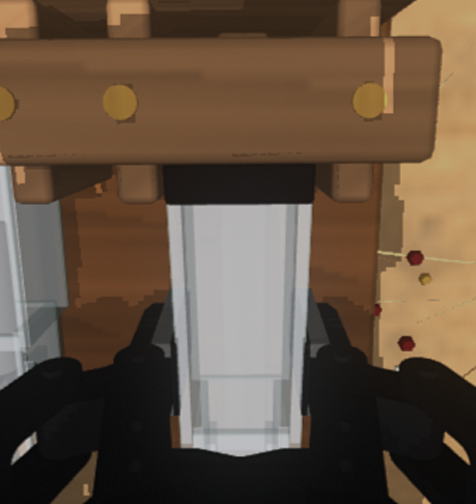

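Emit:
play_rows:
  hand: [-1, -1, -1, -1, -1]
  xyz:
    - [-0.06, 0, 0]
    - [-0.14, 0, 0]
    - [-0.2, 0, 0]
    - [-0.2, 0, -0.02]
    - [-0.2, 0, -0.02]
  dr:
    - [0, 0, 0]
    - [0, 0, 0]
    - [0, 0, 0]
    - [0, 0, 0]
    - [0, 0, 0]

```text
clock: 13.35
ee_pos: [0.5263, 0.1073, 0.0295]
tcp_rot: [-179.9, -7.8, -1.9]
contact_force: [0.3, 0.0, -0.5]
width: 0.0329
grip_force: 114.2
```

```bash
python3 - <<'E'
from fit import *
st(); s=bot.sense(); w=bot.capture("wrist"); T=toolcam(w,s)
v=w["image"][60:380,316:326].astype(float).mean((1,2)); g=v[2:]-v[:-2]; print([(int(i+61),int(g[i])) for i in np.nonzero(np.abs(g)>8)[0]])
for dx,phi in((0,0),(-.005,0),(-.01,0),(-.005,8),(-.005,-8)): print(dx,phi,prow(T,dx,phi))
a=bot.capture("side")["image"][150:270,250:410]; a=cv2.resize(a,None,fx=3,fy=3,interpolation=cv2.INTER_CUBIC); b=w["image"][60:390,220:420]
o=np.zeros((360,690,3),np.uint8); o[:,:480]=a; o[:330,485:685]=b; cv2.imwrite("pics/m2.png",o[:,:,::-1])
E
```

```text
13.35 tcp [0.5263 0.1073 0.0295] rot [-179.9   -7.8   -1.9] F [ 0.3  0.  -0.5] w 0.0329 corner [0.4639 0.1094 0.021 ]
[(61, -14), (62, -9), (63, 21), (64, 71), (65, 49), (81, -51), (82, -49), (102, 18), (103, 15), (139, -53), (140, -61), (141, -14), (184, 45), (185, 139), (186, 108), (187, 12), (306, -16), (307, -14), (309, 19), (310, 8), (344, -11), (345, -25), (346, -15), (348, 14), (349, 26), (350, 20), (360, -12), (361, -8), (364, -33), (365, -135), (366, -126), (367, -19)]
0 0 [340.0411 292.3159 130.7418 123.3623]
-0.005 0 [350.3552 301.0295 146.1489 135.3093]
-0.01 0 [360.4444 309.5899 161.1467 147.0111]
-0.005 8 [348.4398 292.8319 158.4617 132.3507]
-0.005 -8 [350.9373 309.13   138.5939 140.6095]
```

View pics/m2.png

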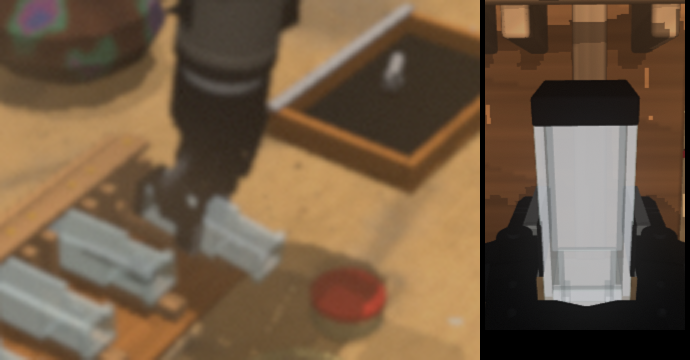

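Emit:
play_rows:
  hand: [-1, -1, -1]
  xyz:
    - [-0.01, 0, 0]
    - [-0.01, 0, 0]
    - [-0.01, 0, 0]
  dr:
    - [0, -0.165, 0]
    - [0, -0.165, 0]
    - [0, -0.165, 0]

```text
clock: 13.75
ee_pos: [0.5231, 0.1075, 0.0262]
tcp_rot: [-179.9, -0.3, -1.9]
contact_force: [-1.0, -1.1, -1.2]
width: 0.0327
grip_force: 113.8
```

```bash
python3 - <<'E'
from fit import *
st(); a=bot.capture("side"); crop(a,"s4",250,380,160,260,5.5)
plan([.5245,.106,.0265],[180,0,-1.9])
E
```

```text
13.75 tcp [0.5231 0.1075 0.0262] rot [-179.9   -0.3   -1.9] F [-1.  -1.1 -1.2] w 0.0327 corner [0.4602 0.1096 0.0258]
clock 13.8 pos [0.5221 0.1076 0.026 ] rot [-179.9   -0.2   -1.9] shift [ 0.01   0.006 -0.002] turn [-0.002 -0.005 -0.   ]
```

View pics/s4.png

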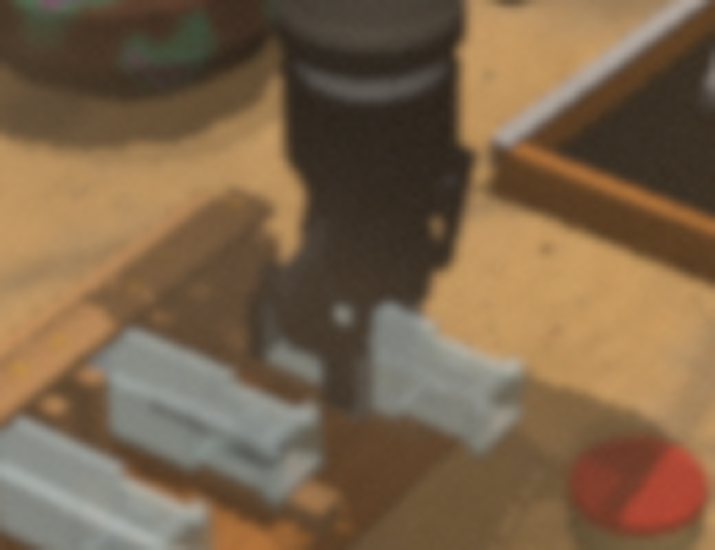

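Emit:
play_rows:
  hand: [-1, -1, -1, -1, -1, -1]
  xyz:
    - [0.02, 0.005, 0]
    - [0.05, 0.005, 0]
    - [0.08, 0.005, 0]
    - [0.11, 0.005, 0]
    - [0.14, 0.005, 0]
    - [0.14, 0.005, 0]
  dr:
    - [0, 0, 0]
    - [0, 0, 0]
    - [0, 0, 0]
    - [0, 0, 0]
    - [0, 0, 0]
    - [0, 0, 0]

```text
clock: 14.4
ee_pos: [0.5566, 0.1053, 0.0255]
tcp_rot: [-179.9, 0.0, -1.9]
contact_force: [-0.2, 0.7, -5.6]
width: 0.0332
grip_force: 113.2
```

Emit:
play_rows:
  hand: [0, 0.1, 0.1, 0.1, 0.1, -1, -1, -1, -1, -1]
  xyz:
    - [0, 0, 0]
    - [0, 0, 0]
    - [0, 0, 0]
    - [-0.04, 0, 0]
    - [-0.045, 0, 0]
    - [-0.045, 0, 0]
    - [-0.045, 0, 0]
    - [-0.045, 0, 0]
    - [-0.045, 0, 0]
    - [-0.045, 0, 0]
  dr:
    - [0, 0, 0]
    - [0, 0, 0]
    - [0, 0, 0]
    - [0, 0, 0]
    - [0, 0, 0]
    - [0, 0, 0]
    - [0, 0, 0]
    - [0, 0, 0]
    - [0, 0, 0]
    - [0, 0, 0]
  newtons: 50

```text
clock: 15.4
ee_pos: [0.5456, 0.1057, 0.0267]
tcp_rot: [-179.9, -0.1, -1.9]
contact_force: [-2.7, 0.4, 6.1]
width: 0.0335
grip_force: 50.0
```

```bash
cat >> fit.py <<'E'
def rows(u0=316,u1=326,th=8,v0=60):
    s=bot.sense(); w=bot.capture("wrist"); T=toolcam(w,s)
    v=w["image"][v0:380,u0:u1].astype(float).mean((1,2)); g=v[2:]-v[:-2]; print([(int(i+v0+1),int(g[i])) for i in np.nonzero(np.abs(g)>th)[0]])
    for dx in(0,-.005,.005): print(dx,prow(T,dx,0))
E
python3 - <<'E'
from fit import *
st(); rows()
E
```

```text
15.4 tcp [0.5456 0.1057 0.0267] rot [-179.9   -0.1   -1.9] F [-2.7  0.4  6.1] w 0.0335 corner [0.4826 0.1078 0.0266]
[(137, -8), (138, -15), (143, -9), (144, 34), (145, 114), (146, 76), (280, -11), (281, -16), (283, 21), (284, 13), (312, -16), (313, -24), (315, 13), (316, 26), (317, 21), (318, 8), (326, -9), (327, -10), (346, -15), (347, -17), (354, 12), (355, 21), (364, -31), (365, -127), (366, -122), (367, -22)]
0 [339.7725 292.0946 130.3665 123.0744]
-0.005 [350.0915 300.8115 145.7818 135.0263]
0.005 [329.2208 283.2204 114.5248 110.8694]
```

Emit:
play_rows:
  hand: [-1, -1, -1, -1, -1, -1]
  xyz:
    - [0.03, 0, 0]
    - [0.06, 0, 0]
    - [0.08, 0, 0]
    - [0.09, 0, 0]
    - [0.1, 0, 0]
    - [0.1, 0, 0]
  dr:
    - [0, 0, 0]
    - [0, 0, 0]
    - [0, 0, 0]
    - [0, 0, 0]
    - [0, 0, 0]
    - [0, 0, 0]

```text
clock: 16.05
ee_pos: [0.5705, 0.1049, 0.0267]
tcp_rot: [-179.9, -0.1, -1.9]
contact_force: [-3.7, 0.0, 5.6]
width: 0.0331
grip_force: 50.2
```

Emit:
play_rows:
  hand: [-1, -1, -1, -1]
  xyz:
    - [0.008, 0, 0]
    - [0.016, 0, 0]
    - [0.02, 0, 0]
    - [0.02, 0, 0]
  dr:
    - [0, 0, 0]
    - [0, 0, 0]
    - [0, 0, 0]
    - [0, 0, 0]

```text
clock: 16.45
ee_pos: [0.573, 0.1048, 0.0267]
tcp_rot: [-179.9, 0.2, -1.9]
contact_force: [-11.9, -0.1, 12.3]
width: 0.0332
grip_force: 51.0
```

```bash
python3 - <<'E'
from fit import *
st(); s=bot.sense(); rows(v0=60)
E
```

```text
16.45 tcp [0.573  0.1048 0.0267] rot [-179.9    0.2   -1.9] F [-11.9  -0.1  12.3] w 0.0332 corner [0.5101 0.1069 0.027 ]
[(67, -31), (68, -38), (70, 10), (80, -15), (82, 22), (83, 11), (109, -10), (110, -11), (111, -10), (112, -13), (113, -26), (114, -43), (115, -27), (143, 16), (144, 93), (145, 152), (146, 79), (148, -48), (149, -130), (150, -94), (152, 15), (153, 11), (154, 11), (155, 9), (229, -17), (231, 15), (232, 66), (233, 103), (234, 49), (280, -16), (281, -16), (283, 23), (284, 11), (312, -17), (313, -25), (314, -9), (315, 12), (316, 27), (317, 24), (318, 9), (326, -9), (327, -10), (345, -8), (346, -19), (347, -13), (354, 16), (355, 15), (364, -33), (365, -144), (366, -137), (367, -21)]
0 [339.7657 292.0904 130.3638 123.073 ]
-0.005 [350.0846 300.8071 145.7786 135.0246]
0.005 [329.2141 283.2163 114.5225 110.8682]
```

Emit:
play_rows:
  hand: [0.2, 0.2, 0.2, 0.2, 0.2, 0.2, 0.2, 0.2, 0.2, 0.2]
  xyz:
    - [0, 0, 0]
    - [0, 0, 0]
    - [0, 0, -0.2]
    - [0, 0, -0.32]
    - [0, -0.15, -0.34]
    - [0.004, -0.304, -0.34]
    - [0.004, -0.304, -0.3]
    - [0.004, -0.304, -0.15]
    - [0.004, -0.304, 0.005]
    - [0.004, -0.304, 0.005]
  dr:
    - [0, 0, 0]
    - [0, 0, 0]
    - [0, 0, 0]
    - [0, 0, 0]
    - [0, 0, 0]
    - [0, 0, 0]
    - [0, 0, 0]
    - [0, 0, 0]
    - [0, 0, 0]
    - [0, 0, 0]

```text
clock: 17.5
ee_pos: [0.5752, 0.1795, 0.0197]
tcp_rot: [180.0, 0.5, -1.9]
contact_force: [-1.7, -0.8, 0.3]
width: 0.0512
grip_force: 0.0
```

Emit:
play_rows:
  hand: [-1, -1, -1, -1, -1]
  xyz:
    - [0, 0, 0]
    - [0, 0, 0]
    - [0, 0, 0]
    - [0, 0, 0]
    - [0, 0, 0]
  dr:
    - [0, 0, 0]
    - [0, 0, 0]
    - [0, 0, 0]
    - [0, 0, 0]
    - [0, 0, 0]
  newtons: 110

```text
clock: 18.0
ee_pos: [0.5795, 0.1806, 0.0262]
tcp_rot: [-179.9, -0.2, -1.9]
contact_force: [1.3, -0.2, 0.9]
width: 0.0328
grip_force: 109.0
```

```bash
python3 - <<'E'
from fit import *
st(); rows(); rows(345,352)
E
```

```text
18.0 tcp [0.5795 0.1806 0.0262] rot [-179.9   -0.2   -1.9] F [ 1.3 -0.2  0.9] w 0.0328 corner [0.5165 0.1827 0.0261]
[(78, -51), (79, -36), (80, 11), (94, -13), (96, 28), (97, 16), (122, -8), (123, -20), (124, -25), (126, -8), (127, -13), (128, 16), (129, 17), (132, -38), (133, -66), (134, -29), (162, 20), (163, 25), (164, 16), (165, 15), (166, 14), (167, 13), (168, 12), (169, 8), (241, -8), (242, -10), (244, 46), (245, 117), (246, 73), (250, -30), (251, -37), (252, -10), (261, 9), (262, 12), (331, -12), (332, -28), (333, -16), (335, 30), (336, 41), (337, 26), (338, 8), (346, -21), (347, -26), (348, -8), (353, -21), (354, -25), (355, -9), (364, -30), (365, -122), (366, -112), (367, -15)]
0 [339.7958 292.1062 130.3546 123.0628]
-0.005 [350.116  300.824  145.7732 135.0167]
0.005 [329.2428 283.2311 114.5095 110.8557]
[(77, -21), (78, -46), (79, -17), (80, 13), (94, -15), (96, 29), (97, 14), (122, -9), (123, -21), (124, -11), (126, -24), (127, -27), (132, -26), (133, -40), (134, -16), (162, 21), (163, 25), (164, 16), (165, 16), (166, 14), (167, 13), (168, 12), (241, -8), (242, -10), (244, 45), (245, 115), (246, 72), (297, -9), (298, -13), (301, -10), (302, -21), (331, 12), (333, -11), (335, 19), (336, 27), (337, 18), (345, 9), (359, -45), (360, -148), (361, -142), (362, -37)]
0 [339.7614 292.08   130.3332 123.0445]
-0.005 [350.0809 300.7973 145.7508 134.9979]
0.005 [329.209  283.2054 114.489  110.838 ]
```

Emit:
play_rows:
  hand: [-1, -1, -1, -1, -1, -1, -1, -1, -1, -1]
  xyz:
    - [-0.06, 0, -0.002]
    - [-0.12, 0, -0.002]
    - [-0.18, 0, -0.002]
    - [-0.24, 0, -0.002]
    - [-0.3, 0, -0.003]
    - [-0.3, 0, -0.003]
    - [-0.32, 0, -0.15]
    - [-0.32, 0, -0.3]
    - [-0.32, 0.15, -0.5]
    - [-0.32, 0.35, -0.7]
  dr:
    - [0, 0, 0]
    - [0, 0, 0]
    - [0, 0, 0]
    - [0, 0, 0]
    - [0, 0, 0]
    - [0, 0, 0]
    - [0, 0, 0]
    - [0, 0, 0]
    - [0, 0, 0]
    - [0, 0, 0]
  newtons: 120

```text
clock: 19.1
ee_pos: [0.4973, 0.1184, 0.1781]
tcp_rot: [-179.9, -0.2, -1.8]
contact_force: [1.4, -1.1, -1.7]
width: 0.0324
grip_force: 119.8
```

```bash
python3 - <<'E'
from fit import *
st(); strip(); plan([.5,-.12,.25],[180,-20,25])
q=bot.sense()["q"]
for th,az,x in [(20,25,[.5,-.12,.25]),(30,24,[.53,-.13,.22]),(42,20,[.56,-.14,.19]),(56,2,pose([.569,-.15,.10],56,2,.066)),(56,2,pose([.569,-.15,.036],56,2,.066))]:
    q,e=ik(x,[180,-th,az],q,P); print(q,e)
E
```

```text
19.1 tcp [0.4973 0.1184 0.1781] rot [-179.9   -0.2   -1.8] F [ 1.4 -1.1 -1.7] w 0.0324 corner [0.4344 0.1204 0.1779]
strip 398 y -0.33983776268359334 -0.09284686131465734 x at y=-.21 0.5642 yaw -5.16
strip 38 y -0.2610121904693078 -0.22325628985296314 x at y=-.21 0.5087 yaw 18.22
clock 19.15 pos [0.5001 0.1137 0.1838] rot [-180.    -0.7   -1.9] shift [ 0.034  0.934 -0.264] turn [ 0.108  0.421 -0.591]
[-32.4173  10.1886 100.3274  19.4621  59.8786  24.1743] 9.43689570931383e-15
[-36.7968  13.2623 105.6435  34.2832  50.7894   9.5348] 2.300243329145246e-15
[-40.7897  17.8324 112.7158  58.8938  43.0096 -13.5055] 1.4067323694799685e-12
[-36.1592  25.5947 123.7471 118.2836  35.5676 -57.1948] 1.1102230246251565e-15
[-36.1392  34.8378 125.652  129.8844  41.8535 -71.9838] 4.440892098500626e-15
```

Emit:
play_rows:
  hand: [-1, -1, -1, -1, -1, -1, -1, -1]
  xyz:
    - [0.03, 0.93, -0.26]
    - [0.03, 0.93, -0.26]
    - [0.03, 0.93, -0.26]
    - [0.03, 0.93, -0.26]
    - [0.03, 0.93, -0.26]
    - [0.03, 0.93, -0.26]
    - [0.03, 0.93, -0.26]
    - [0.03, 0.93, -0.26]
  dr:
    - [0.1, 0.43, -0.58]
    - [0.1, 0.43, -0.58]
    - [0.1, 0.43, -0.58]
    - [0.1, 0.43, -0.58]
    - [0.1, 0.43, -0.58]
    - [0.1, 0.43, -0.58]
    - [0.1, 0.43, -0.58]
    - [0.1, 0.43, -0.58]

```text
clock: 19.95
ee_pos: [0.4966, -0.1165, 0.2411]
tcp_rot: [-180.0, -19.8, 24.2]
contact_force: [-0.0, -0.4, -1.7]
width: 0.033
grip_force: 121.0
```

```bash
python3 - <<'E'
from fit import *
st();
for th,az,x in [(30,24,[.53,-.13,.22]),(42,20,[.56,-.14,.19]),(56,2,pose([.569,-.15,.09],56,2,.066))]: plan(x,[180,-th,az])
E
```

```text
19.95 tcp [ 0.4966 -0.1165  0.2411] rot [-180.   -19.8   24.2] F [-0.  -0.4 -1.7] w 0.033 corner [ 0.4426 -0.1408  0.2197]
clock 19.95 pos [ 0.4966 -0.1165  0.2411] rot [-180.   -19.8   24.2] shift [0.065 0.104 0.113] turn [-0.002  0.226  0.005]
clock 19.95 pos [ 0.4966 -0.1165  0.2411] rot [-180.   -19.8   24.2] shift [0.112 0.19  0.257] turn [-0.049  0.492  0.081]
clock 19.95 pos [ 0.4966 -0.1165  0.2411] rot [-180.   -19.8   24.2] shift [0.194 0.297 0.48 ] turn [-0.309  0.794  0.396]
```

Emit:
play_rows:
  hand: [-1, -1, -1, -1, -1, -1, -1, -1, -1, -1]
  xyz:
    - [0.065, 0.1, 0.11]
    - [0.065, 0.1, 0.11]
    - [0.11, 0.19, 0.25]
    - [0.11, 0.19, 0.25]
    - [0.15, 0.25, 0.35]
    - [0.195, 0.3, 0.48]
    - [0.195, 0.3, 0.48]
    - [0.195, 0.3, 0.48]
    - [0.195, 0.3, 0.48]
    - [0.195, 0.3, 0.48]
  dr:
    - [0, 0.23, 0.01]
    - [0, 0.23, 0.01]
    - [-0.05, 0.5, 0.08]
    - [-0.05, 0.5, 0.08]
    - [-0.15, 0.6, 0.2]
    - [-0.31, 0.8, 0.4]
    - [-0.31, 0.8, 0.4]
    - [-0.31, 0.8, 0.4]
    - [-0.31, 0.8, 0.4]
    - [-0.31, 0.8, 0.4]

```text
clock: 20.95
ee_pos: [0.6052, -0.1437, 0.1416]
tcp_rot: [-179.3, -56.0, 1.6]
contact_force: [-0.5, 0.8, -1.7]
width: 0.0323
grip_force: 121.2
```

```bash
cat >> fit.py <<'E'
def corner(off):
    s=bot.sense(); R=Ro.from_euler("xyz",s["tcp_rot"],degrees=True); c=s["ee_pos"]+R.apply([-off,0,0]); print("corner",c); return c,s
def go(off,x,y,z):  # shift (tool units) that brings the corner to x,y,z
    c,s=corner(off); R=Ro.from_euler("xyz",s["tcp_rot"],degrees=True); print((R.inv().apply(np.array([x,y,z])-c)/.25).round(3),"per mm up",(R.inv().apply([0,0,.001])/.25).round(4))
E
python3 - <<'E'
from fit import *
c=bot.capture("wrist"); st(); go(.066,.568,-.15,.058); go(.066,.568,-.15,.033); rows(); strip()
E
```

```text
21.0 tcp [ 0.6059 -0.144   0.1429] rot [-179.5  -56.1    1.8] F [-0.5  0.9 -1.5] w 0.0325 corner [ 0.5708 -0.1451  0.0906]
corner [ 0.5691 -0.1452  0.0881]
[-0.103  0.02   0.063] per mm up [ 0.0033 -0.     -0.0022]
corner [ 0.5691 -0.1452  0.0881]
[-0.186  0.02   0.119] per mm up [ 0.0033 -0.     -0.0022]
[(74, -8), (75, -10), (76, -8), (132, -16), (133, -25), (134, -11), (170, 18), (171, 84), (172, 106), (173, 42), (247, -34), (248, -36), (255, 9), (332, 11), (333, 12), (335, 12), (336, 9), (346, -30), (347, -20), (348, 8), (351, -10), (352, -21), (353, -13), (364, -19), (365, -75), (366, -67), (367, -10)]
0 [341.9924 293.831  132.8029 124.935 ]
-0.005 [352.2979 302.5399 148.206  136.8799]
0.005 [331.4543 284.9648 116.973  112.7368]
strip 129 y -0.33983776268359334 -0.2601885837749267 x at y=-.21 0.5639 yaw -4.96
strip 51 y -0.18174452781257766 -0.15984558918615877 x at y=-.21 0.6207 yaw -24.73
strip 25 y -0.2610121904693078 -0.23925995235326786 x at y=-.21 0.5081 yaw 18.62
```

Emit:
play_rows:
  hand: [-1, -1, -1, -1, -1, -1]
  xyz:
    - [-0.1, 0, 0.063]
    - [-0.1, 0, 0.063]
    - [-0.186, 0, 0.119]
    - [-0.1, 0, 0.063]
    - [-0.1, 0, 0.063]
    - [-0.1, 0, 0.063]
  dr:
    - [0, 0, 0]
    - [0, 0, 0]
    - [0, 0, 0]
    - [0, 0, 0]
    - [0, 0, 0]
    - [0, 0, 0]

```text
clock: 21.7
ee_pos: [0.6059, -0.1469, 0.1163]
tcp_rot: [-179.9, -56.4, 2.0]
contact_force: [-0.3, 0.1, -1.7]
width: 0.0324
grip_force: 122.5
```

```bash
python3 - <<'E'
from fit import *
st(); go(.066,.568,-.15,.033); rows(); strip()
E
```

```text
21.7 tcp [ 0.6059 -0.1469  0.1163] rot [-179.9  -56.4    2. ] F [-0.3  0.1 -1.7] w 0.0324 corner [ 0.571  -0.1481  0.0639]
corner [ 0.5694 -0.1482  0.0614]
[-0.098  0.007  0.058] per mm up [ 0.0033 -0.     -0.0022]
[(131, -50), (132, -60), (133, -15), (167, 40), (168, 115), (169, 82), (248, -15), (249, -36), (250, -26), (331, 13), (332, 20), (334, 11), (335, 8), (345, -30), (346, -19), (354, -18), (355, -19), (364, -19), (365, -74), (366, -67), (367, -9)]
0 [342.0259 293.8613 132.8529 124.9766]
-0.005 [352.3309 302.5699 148.2544 136.9205]
0.005 [331.4882 284.9955 117.0249 112.7795]
strip 139 y -0.33983776268359334 -0.2548736742732763 x at y=-.21 0.5642 yaw -5.19
strip 45 y -0.17867565730963858 -0.15680179719359943 x at y=-.21 0.6144 yaw -21.85
strip 31 y -0.2610121904693078 -0.23118662457082667 x at y=-.21 0.508 yaw 19.13
```

Emit:
play_rows:
  hand: [-1, -1, -1, -1, -1, -1]
  xyz:
    - [-0.093, 0, 0.056]
    - [0, 0, 0]
    - [0, 0, 0]
    - [-0.093, 0, 0.056]
    - [0, 0, 0]
    - [0, 0, 0]
  dr:
    - [0, 0, 0]
    - [0, 0, 0]
    - [0, 0, 0]
    - [0, 0, 0]
    - [0, 0, 0]
    - [0, 0, 0]

```text
clock: 22.4
ee_pos: [0.6059, -0.1469, 0.1154]
tcp_rot: [-179.8, -56.3, 1.9]
contact_force: [-1.6, 0.2, -3.1]
width: 0.0328
grip_force: 126.6
```

```bash
python3 - <<'E'
from fit import *
st(); go(.066,.568,-.15,.033); rows(); strip()
E
```

```text
22.4 tcp [ 0.6059 -0.1469  0.1154] rot [-179.8  -56.3    1.9] F [-1.6  0.2 -3.1] w 0.0328 corner [ 0.571 -0.148  0.063]
corner [ 0.5693 -0.1481  0.0605]
[-0.095  0.008  0.056] per mm up [ 0.0033 -0.     -0.0022]
[(126, -35), (127, -56), (128, -24), (157, 53), (158, 118), (159, 75), (255, -16), (256, -27), (257, -16), (327, 12), (328, 17), (329, 8), (330, 15), (340, -11), (341, -27), (342, -11), (361, -9), (362, -18), (363, -16), (364, -22), (365, -72), (366, -63)]
0 [342.0638 293.8991 132.9272 125.0388]
-0.005 [352.3677 302.6068 148.325  136.9804]
0.005 [331.5274 285.0342 117.1029 112.844 ]
strip 137 y -0.33983776268359334 -0.2548736742732763 x at y=-.21 0.5638 yaw -4.93
strip 75 y -0.17892667073493124 -0.15341544219114006 x at y=-.21 0.6551 yaw 26.41
strip 30 y -0.2610121904693078 -0.23118662457082667 x at y=-.21 0.5081 yaw 18.81
```

Emit:
play_rows:
  hand: [-1, -1, -1, -1, -1]
  xyz:
    - [-0.1, 0, 0.06]
    - [0, 0, 0]
    - [0, 0, 0]
    - [0, 0, 0]
    - [0, 0, 0]
  dr:
    - [0, 0, 0]
    - [0, 0, 0]
    - [0, 0, 0]
    - [0, 0, 0]
    - [0, 0, 0]

```text
clock: 23.0
ee_pos: [0.6053, -0.1467, 0.1159]
tcp_rot: [-179.9, -56.3, 2.0]
contact_force: [-1.0, 0.6, -1.1]
width: 0.0325
grip_force: 130.3
```

```bash
python3 - <<'E'
from fit import *
st(); rows(); strip()
E
```

```text
23.0 tcp [ 0.6053 -0.1467  0.1159] rot [-179.9  -56.3    2. ] F [-1.   0.6 -1.1] w 0.0325 corner [ 0.5704 -0.1479  0.0634]
[(118, -13), (119, -38), (120, -25), (147, 24), (148, 98), (149, 103), (150, 32), (293, 10), (294, 10), (296, -15), (321, -8), (323, 8), (324, 10), (325, 12), (335, -19), (337, 10), (364, -19), (365, -109), (366, -100), (367, -13)]
0 [341.9763 293.8131 132.76   124.8993]
-0.005 [352.2827 302.5227 148.1656 136.8458]
0.005 [331.4372 284.9462 116.9274 112.6995]
strip 183 y -0.17905231065337196 -0.15283570200441682 x at y=-.21 0.6502 yaw 33.73
strip 140 y -0.33983776268359334 -0.25251568536511565 x at y=-.21 0.5646 yaw -5.33
strip 31 y -0.2610121904693078 -0.23118662457082667 x at y=-.21 0.508 yaw 19.13
```

```bash
python3 - <<'E'
from fit import *
plan([.5,-.12,.25],[180,-20,25])
E
```

```text
clock 23.1 pos [ 0.61 -0.15  0.12] rot [-179.9  -56.3    1.9] shift [ 0.22 -0.12 -0.65] turn [ 0.32 -0.8  -0.41]
```

Emit:
play_rows:
  hand: [-1, -1, -1, -1, -1, -1, -1, -1, -1, -1]
  xyz:
    - [0.08, 0, -0.05]
    - [0.15, 0, -0.13]
    - [0.1, -0.03, -0.2]
    - [0.1, -0.03, -0.2]
    - [0.1, -0.06, -0.3]
    - [0.1, -0.06, -0.3]
    - [0.15, -0.09, -0.4]
    - [0.22, -0.12, -0.65]
    - [0.22, -0.12, -0.65]
    - [0.22, -0.12, -0.65]
  dr:
    - [0, 0, 0]
    - [0, -0.1, 0]
    - [0.2, -0.23, -0.22]
    - [0.3, -0.3, -0.35]
    - [0.3, -0.4, -0.4]
    - [0.3, -0.5, -0.4]
    - [0.32, -0.6, -0.41]
    - [0.32, -0.8, -0.41]
    - [0.32, -0.8, -0.41]
    - [0.32, -0.8, -0.41]

```text
clock: 24.1
ee_pos: [0.4998, -0.1219, 0.2564]
tcp_rot: [179.6, -19.8, 25.2]
contact_force: [1.4, 0.3, -1.6]
width: 0.0327
grip_force: 130.5
```

```bash
python3 - <<'E'
from fit import *
st(); plan([.47,.1,.2],[180,-5,-1.9]); plan([.49,.1,.2],[180,-5,-1.9])
E
```

```text
24.1 tcp [ 0.4998 -0.1219  0.2564] rot [179.6 -19.8  25.2] F [ 1.4  0.3 -1.6] w 0.0327 corner [ 0.4461 -0.1471  0.2351]
clock 24.1 pos [ 0.4998 -0.1219  0.2564] rot [179.6 -19.8  25.2] shift [ 0.178 -0.856  0.298] turn [-0.121 -0.324  0.589]
clock 24.1 pos [ 0.4998 -0.1219  0.2564] rot [179.6 -19.8  25.2] shift [ 0.246 -0.822  0.323] turn [-0.121 -0.324  0.589]
```

Emit:
play_rows:
  hand: [-1, -1, -1, -1, -1, -1, -1, -1, -1]
  xyz:
    - [0.25, -0.82, 0.1]
    - [0.25, -0.82, 0.1]
    - [0.25, -0.82, 0.2]
    - [0.25, -0.82, 0.32]
    - [0.25, -0.82, 0.32]
    - [0.25, -0.82, 0.32]
    - [0.25, -0.82, 0.32]
    - [0.25, -0.82, 0.32]
    - [0.25, -0.82, 0.32]
  dr:
    - [-0.12, -0.32, 0.59]
    - [-0.12, -0.32, 0.59]
    - [-0.12, -0.32, 0.59]
    - [-0.12, -0.32, 0.59]
    - [-0.12, -0.32, 0.59]
    - [-0.12, -0.32, 0.59]
    - [-0.12, -0.32, 0.59]
    - [-0.12, -0.32, 0.59]
    - [-0.12, -0.32, 0.59]

```text
clock: 25.0
ee_pos: [0.4907, 0.1007, 0.1977]
tcp_rot: [-179.5, -5.0, -2.0]
contact_force: [0.2, 0.4, -1.2]
width: 0.0323
grip_force: 130.4
```

```bash
python3 - <<'E'
from fit import *
st(); strip(); rows(); plan([.525,.1824,.0320],[180,-5,-1.9])
E
```

```text
25.0 tcp [0.4907 0.1007 0.1977] rot [-179.5   -5.    -2. ] F [ 0.2  0.4 -1.2] w 0.0323 corner [0.428  0.1029 0.1922]
strip 396 y -0.33983776268359334 -0.09284686131465734 x at y=-.21 0.5643 yaw -5.16
strip 36 y -0.2610121904693078 -0.22325628985296314 x at y=-.21 0.5085 yaw 18.51
strip 35 y -0.20089911025011215 -0.16806440289265745 x at y=-.21 0.5467 yaw 29.51
[(61, 52), (118, -68), (119, -125), (120, -57), (147, 37), (148, 112), (149, 104), (150, 27), (161, -8), (164, -13), (166, 14), (170, -8), (174, -9), (291, -10), (292, -13), (294, 22), (295, 16), (297, -8), (321, -16), (322, -24), (323, -8), (324, 15), (325, 26), (326, 19), (335, -8), (362, -14), (363, -18), (364, -30), (365, -102), (366, -93), (367, -13)]
0 [339.9911 292.2835 130.7043 123.34  ]
-0.005 [350.3054 300.9971 146.1094 135.2857]
0.005 [329.4444 283.4129 114.8733 111.1414]
clock 25.1 pos [0.491  0.1001 0.1979] rot [-179.4   -5.    -2.1] shift [ 0.065 -0.328  0.675] turn [-0.012 -0.001 -0.004]
```

Emit:
play_rows:
  hand: [-1, -1, -1, -1, -1, -1, -1, -1]
  xyz:
    - [0.03, -0.18, 0]
    - [0.06, -0.328, 0.1]
    - [0.065, -0.328, 0.25]
    - [0.065, -0.328, 0.4]
    - [0.065, -0.328, 0.55]
    - [0.065, -0.328, 0.64]
    - [0.065, -0.328, 0.675]
    - [0.065, -0.328, 0.675]
  dr:
    - [-0.01, 0, 0]
    - [-0.01, 0, 0]
    - [-0.01, 0, 0]
    - [-0.01, 0, 0]
    - [-0.01, 0, 0]
    - [-0.01, 0, 0]
    - [-0.01, 0, 0]
    - [-0.01, 0, 0]

```text
clock: 25.9
ee_pos: [0.5244, 0.1828, 0.0308]
tcp_rot: [-179.9, -4.9, -2.1]
contact_force: [-0.4, -0.5, -0.7]
width: 0.0324
grip_force: 130.4
```

```bash
python3 - <<'E'
from fit import *
st(); plan([.525,.1824,.0265],[180,0,-1.9]); a=bot.capture("side"); crop(a,"s5",250,380,160,260,5.5)
E
```

```text
25.9 tcp [0.5244 0.1828 0.0308] rot [-179.9   -4.9   -2.1] F [-0.4 -0.5 -0.7] w 0.0324 corner [0.4617 0.1851 0.0254]
clock 25.9 pos [0.5244 0.1828 0.0308] rot [-179.9   -4.9   -2.1] shift [0.001 0.001 0.017] turn [-0.002 -0.109 -0.004]
```

Emit:
play_rows:
  hand: [0, 0.1, 0.1, 0.1, 0.1, -1, -1, -1, -1, -1]
  xyz:
    - [0, 0, 0]
    - [0, 0, 0]
    - [0, 0, 0.018]
    - [0, 0, 0.018]
    - [0, 0, 0.018]
    - [0, 0, 0.018]
    - [0, 0, 0.018]
    - [0, 0, 0.018]
    - [0, 0, 0.018]
    - [0, 0, 0.018]
  dr:
    - [0, 0, 0]
    - [0, 0, 0]
    - [0, -0.11, 0]
    - [0, -0.11, 0]
    - [0, -0.11, 0]
    - [0, -0.11, 0]
    - [0, -0.11, 0]
    - [0, -0.11, 0]
    - [0, -0.11, 0]
    - [0, -0.11, 0]
  newtons: 50

```text
clock: 26.95
ee_pos: [0.5245, 0.184, 0.0272]
tcp_rot: [-179.9, -0.0, -2.0]
contact_force: [-3.0, 0.1, 6.2]
width: 0.033
grip_force: 50.2
```

```bash
python3 - <<'E'
from fit import *
st(); rows()
E
```

```text
26.95 tcp [0.5245 0.184  0.0272] rot [-179.9   -0.    -2. ] F [-3.   0.1  6.2] w 0.033 corner [0.4616 0.1861 0.0272]
[(61, 31), (62, 26), (88, 20), (89, 15), (118, -58), (119, -67), (120, -15), (152, 8), (153, 75), (154, 154), (155, 90), (285, -8), (286, -19), (287, -8), (288, 20), (289, 20), (318, -23), (319, -25), (321, 15), (322, 28), (323, 22), (324, 8), (332, -10), (333, -9), (350, -13), (351, -19), (352, -8), (358, 11), (359, 26), (360, 13), (364, -34), (365, -149), (366, -142), (367, -23)]
0 [339.7635 292.082  130.3295 123.0433]
-0.005 [350.0835 300.7996 145.7475 134.9968]
0.005 [329.2108 283.2071 114.485  110.8366]
```

Emit:
play_rows:
  hand: [-1, -1, -1, -1, -1, -1, -1, -1, -1]
  xyz:
    - [0.03, 0.005, -0.002]
    - [0.06, 0.005, -0.002]
    - [0.09, 0.005, -0.002]
    - [0.12, 0.005, -0.002]
    - [0.15, 0.005, -0.002]
    - [0.18, 0.005, -0.002]
    - [0.2, 0.005, -0.002]
    - [0.212, 0.005, -0.002]
    - [0.212, 0.005, -0.002]
  dr:
    - [0, 0, 0]
    - [0, 0, 0]
    - [0, 0, 0]
    - [0, 0, 0]
    - [0, 0, 0]
    - [0, 0, 0]
    - [0, 0, 0]
    - [0, 0, 0]
    - [0, 0, 0]

```text
clock: 27.9
ee_pos: [0.5785, 0.1807, 0.0273]
tcp_rot: [-179.9, -0.1, -2.0]
contact_force: [1.3, -0.5, 1.2]
width: 0.0335
grip_force: 49.9
```

Emit:
play_rows:
  hand: [-1, -1, -1]
  xyz:
    - [0.01, 0, 0]
    - [0.012, 0, 0]
    - [0.012, 0, 0]
  dr:
    - [0, 0, 0]
    - [0, 0, 0]
    - [0, 0, 0]

```text
clock: 28.2
ee_pos: [0.5785, 0.1807, 0.0272]
tcp_rot: [-179.9, 0.2, -2.0]
contact_force: [-8.1, -0.5, 7.5]
width: 0.0335
grip_force: 50.7
```

```bash
python3 - <<'E'
from fit import *
st(); rows()
E
```

```text
28.2 tcp [0.5785 0.1807 0.0272] rot [-179.9    0.2   -2. ] F [-8.1 -0.5  7.5] w 0.0335 corner [0.5156 0.1828 0.0275]
[(75, -33), (76, -41), (78, 8), (91, -9), (93, 18), (94, 23), (120, -13), (121, -25), (122, -23), (124, -19), (125, -50), (126, -26), (153, 69), (154, 171), (155, 120), (156, 13), (158, -10), (159, -121), (160, -153), (161, -34), (162, 17), (163, 16), (164, 13), (165, 12), (166, 10), (239, -10), (241, 46), (242, 116), (243, 72), (285, -12), (286, -18), (288, 22), (289, 16), (318, -24), (319, -26), (321, 15), (322, 29), (323, 22), (332, -9), (333, -9), (350, -20), (351, -18), (358, 14), (359, 24), (364, -35), (365, -155), (366, -154), (367, -29)]
0 [339.7415 292.0755 130.3568 123.0699]
-0.005 [350.0599 300.7919 145.7699 135.0204]
0.005 [329.1904 283.2019 114.5174 110.8663]
```

Emit:
play_rows:
  hand: [0.2, 0.2, 0.2, 0.2, 0.2, 0.2, 0.2, 0.2, 0.2, 0.2]
  xyz:
    - [0, 0, 0]
    - [0, 0, 0]
    - [0, 0, -0.2]
    - [0, 0, -0.36]
    - [-0.01, -0.15, -0.36]
    - [-0.01, -0.3, -0.36]
    - [-0.01, -0.45, -0.36]
    - [-0.01, -0.608, -0.36]
    - [-0.01, -0.608, -0.36]
    - [-0.01, -0.608, -0.36]
  dr:
    - [0, 0, 0]
    - [0, 0, 0]
    - [0, 0, 0]
    - [0, 0, 0]
    - [0, 0, 0]
    - [0, 0, 0]
    - [0, 0, 0]
    - [0, 0, 0]
    - [0, 0, 0]
    - [0, 0, 0]

```text
clock: 29.25
ee_pos: [0.5831, 0.3331, 0.1169]
tcp_rot: [-179.9, -0.0, -1.9]
contact_force: [0.5, -0.3, 0.5]
width: 0.0515
grip_force: 0.0
```

```bash
python3 - <<'E'
from fit import *
plan([.5813,.3326,.0258],[180,0,-1.9])
c=bot.capture("wrist"); g=c["image"][150:330,:].astype(int)
# check lateral position of tube a: bright pixels near the grip line
T=c; print(proj(c,[[.56,.3326-.017,.059],[.56,.3326+.017,.059],[.60,.3326-.017,.059],[.60,.3326+.017,.059]]))
for v in (250,270,290):
    p=c["image"][v,240:420].astype(float).mean(1); d=p[2:]-p[:-2]; print(v,[(int(i+241),int(d[i])) for i in np.nonzero(abs(d)>25)[0]])
E
```

```text
clock 29.25 pos [0.58 0.33 0.12] rot [-179.9   -0.    -1.9] shift [-0.01  0.    0.36] turn [-0. -0.  0.]
[[347.75 251.04]
 [297.04 252.51]
 [347.18 193.59]
 [293.63 195.25]]
250 [(248, -55), (249, -62), (265, 39), (266, 55), (267, 27), (299, 53), (300, 67), (304, -31), (306, 27), (329, 28), (334, -26), (336, 27), (340, -83), (341, -101), (342, -29), (377, -38), (383, 25), (403, 45), (404, 36), (412, 32), (413, 56), (414, 42)]
270 [(266, 35), (267, 72), (268, 41), (299, 33), (300, 74), (301, 48), (304, -36), (305, -25), (336, 32), (340, -67), (341, -54), (344, -39), (345, -33), (375, -40), (376, -41), (414, 30), (415, 100), (416, 119), (417, 50)]
290 [(243, -31), (244, -47), (266, 43), (267, 53), (268, 30), (299, 36), (300, 75), (301, 47), (304, -27), (336, 25), (339, -82), (340, -67), (353, -35), (354, -31), (375, -26), (376, -36), (398, 42), (399, 41), (409, -27), (410, -26)]
```

Emit:
play_rows:
  hand: [0.2, 0.2, 0.2, 0.2, -1, -1, -1, -1, -1]
  xyz:
    - [-0.007, -0.003, 0.15]
    - [-0.007, -0.003, 0.3]
    - [-0.007, -0.003, 0.362]
    - [-0.007, -0.003, 0.362]
    - [-0.007, -0.003, 0.362]
    - [-0.007, -0.003, 0.362]
    - [-0.007, -0.003, 0.362]
    - [-0.007, -0.003, 0.362]
    - [-0.007, -0.003, 0.362]
  dr:
    - [0, 0, 0]
    - [0, 0, 0]
    - [0, 0, 0]
    - [0, 0, 0]
    - [0, 0, 0]
    - [0, 0, 0]
    - [0, 0, 0]
    - [0, 0, 0]
    - [0, 0, 0]
  newtons: 120

```text
clock: 30.2
ee_pos: [0.5831, 0.3338, 0.0292]
tcp_rot: [-179.8, -0.2, -2.0]
contact_force: [0.4, -1.4, 6.2]
width: 0.0322
grip_force: 119.7
```

```bash
python3 - <<'E'
from fit import *
st(); rows(); strip()
E
```

```text
30.2 tcp [0.5831 0.3338 0.0292] rot [-179.8   -0.2   -2. ] F [ 0.4 -1.4  6.2] w 0.0322 corner [0.5201 0.336  0.029 ]
[(76, -14), (77, -25), (79, 11), (91, -11), (92, -15), (93, 8), (94, 19), (120, -11), (121, -11), (122, -14), (123, -22), (124, -9), (125, 13), (126, 9), (128, -46), (129, -52), (130, -12), (158, 21), (159, 20), (160, 12), (161, 13), (162, 16), (163, 17), (164, 11), (235, -13), (236, -9), (238, 66), (239, 107), (240, 51), (245, -19), (246, -36), (247, -20), (256, 12), (257, 10), (324, -27), (325, -22), (327, 26), (328, 39), (329, 27), (330, 9), (338, -25), (339, -24), (346, -8), (347, -24), (348, -20), (364, -27), (365, -106), (366, -99), (367, -16)]
0 [339.8027 292.1039 130.3421 123.0461]
-0.005 [350.1231 300.822  145.7631 135.0016]
0.005 [329.2495 283.2285 114.4942 110.8373]
strip 413 y -0.33983776268359334 -0.09284686131465734 x at y=-.21 0.5644 yaw -5.12
strip 44 y -0.2610121904693078 -0.22325628985296314 x at y=-.21 0.5094 yaw 17.05
strip 42 y -0.20089911025011215 -0.16553364380302948 x at y=-.21 0.5458 yaw 27.77
```

Emit:
play_rows:
  hand: [-1, -1, -1, -1, -1, -1, -1, -1, -1, -1]
  xyz:
    - [-0.06, 0, -0.002]
    - [-0.12, 0, -0.002]
    - [-0.18, 0, -0.002]
    - [-0.24, 0, -0.002]
    - [-0.3, 0, -0.003]
    - [-0.3, 0, -0.003]
    - [-0.32, 0, -0.15]
    - [-0.32, 0, -0.35]
    - [-0.32, 0.2, -0.55]
    - [-0.32, 0.4, -0.7]
  dr:
    - [0, 0, 0]
    - [0, 0, 0]
    - [0, 0, 0]
    - [0, 0, 0]
    - [0, 0, 0]
    - [0, 0, 0]
    - [0, 0, 0]
    - [0, 0, 0]
    - [0, 0, 0]
    - [0, 0, 0]

```text
clock: 31.3
ee_pos: [0.4994, 0.2619, 0.1833]
tcp_rot: [-179.8, -0.1, -1.8]
contact_force: [1.5, -0.2, -2.3]
width: 0.0323
grip_force: 120.0
```

Emit:
play_rows:
  hand: [-1, -1, -1, -1, -1, -1, -1]
  xyz:
    - [0, 0.9, -0.1]
    - [0, 0.9, -0.1]
    - [0, 0.9, -0.1]
    - [0, 0.9, -0.1]
    - [0, 0.9, -0.1]
    - [0, 0.9, -0.1]
    - [0, 0.9, -0.1]
  dr:
    - [0, 0, 0]
    - [0, 0, 0]
    - [0, 0, 0]
    - [0, 0, 0]
    - [0, 0, 0]
    - [0, 0, 0]
    - [0, 0, 0]

```text
clock: 32.0
ee_pos: [0.4914, 0.0365, 0.2058]
tcp_rot: [-179.9, -0.0, -2.1]
contact_force: [-1.0, 0.0, -2.6]
width: 0.032
grip_force: 120.1
```

```bash
python3 - <<'E'
from fit import *
st(); plan([.5,-.2,.25],[180,-20,25])
q=bot.sense()["q"]
for th,az,x in [(20,25,[.5,-.2,.25]),(30,24,[.53,-.22,.22]),(42,20,[.56,-.24,.19]),(56,-2,pose([.559,-.27,.09],56,-2)),(56,-2,pose([.559,-.27,.036],56,-2))]:
    q,e=ik(x,[180,-th,az],q,P); print(q,e)
E
```

```text
32.0 tcp [0.4914 0.0365 0.2058] rot [-179.9   -0.    -2.1] F [-1.   0.  -2.6] w 0.032 corner [0.4285 0.0388 0.2058]
clock 32.0 pos [0.4914 0.0365 0.2058] rot [-179.9   -0.    -2.1] shift [ 0.069  0.944 -0.179] turn [ 0.102  0.435 -0.596]
[-40.6604  14.0185  95.3105  20.3522  63.6376  16.3617] 5.0626169922907145e-14
[-45.4375  17.9569  98.9164  34.0357  56.7626   3.1158] 7.563394355258877e-16
[-49.8837  22.99   104.1364  54.1724  50.8    -14.9531] 8.326672684688674e-15
[-48.5089  29.9128 117.5    106.6246  38.8798 -51.4916] 1.9200391276896767e-10
[-48.4996  36.8823 118.8269 115.7545  41.8886 -63.4445] 5.551115123125783e-16
```

Emit:
play_rows:
  hand: [-1, -1, -1, -1, -1, -1, -1, -1]
  xyz:
    - [0.07, 0.94, -0.18]
    - [0.07, 0.94, -0.18]
    - [0.07, 0.94, -0.18]
    - [0.07, 0.94, -0.18]
    - [0.07, 0.94, -0.18]
    - [0.07, 0.94, -0.18]
    - [0.07, 0.94, -0.18]
    - [0.07, 0.94, -0.18]
  dr:
    - [0.1, 0.43, -0.59]
    - [0.1, 0.43, -0.59]
    - [0.1, 0.43, -0.59]
    - [0.1, 0.43, -0.59]
    - [0.1, 0.43, -0.59]
    - [0.1, 0.43, -0.59]
    - [0.1, 0.43, -0.59]
    - [0.1, 0.43, -0.59]

```text
clock: 32.8
ee_pos: [0.5009, -0.199, 0.25]
tcp_rot: [-180.0, -19.7, 24.7]
contact_force: [-0.6, -0.0, -1.0]
width: 0.0322
grip_force: 120.8
```

```bash
python3 - <<'E'
from fit import *
st(); strip()
for th,az,x in [(30,24,[.53,-.22,.22]),(42,20,[.56,-.24,.19]),(56,-2,pose([.559,-.27,.09],56,-2))]: plan(x,[180,-th,az])
E
```

```text
32.8 tcp [ 0.5009 -0.199   0.25  ] rot [-180.   -19.7   24.7] F [-0.6 -0.  -1. ] w 0.0322 corner [ 0.4471 -0.2238  0.2288]
strip 376 y -0.3240938178339944 -0.23180475571585674 x at y=-.21 0.5626 yaw -3.68
strip 124 y -0.1676894732514762 -0.09284686131465734 x at y=-.21 0.5648 yaw -4.88
clock 32.85 pos [ 0.5008 -0.1976  0.2498] rot [-179.9  -19.7   24.8] shift [0.024 0.131 0.135] turn [-0.009  0.228  0.016]
clock 32.85 pos [ 0.5008 -0.1976  0.2498] rot [-179.9  -19.7   24.8] shift [0.055 0.254 0.273] turn [-0.057  0.495  0.092]
clock 32.85 pos [ 0.5008 -0.1976  0.2498] rot [-179.9  -19.7   24.8] shift [0.058 0.425 0.477] turn [-0.374  0.792  0.478]
```

Emit:
play_rows:
  hand: [-1, -1, -1, -1, -1, -1, -1, -1, -1, -1]
  xyz:
    - [0.025, 0.13, 0.135]
    - [0.025, 0.13, 0.135]
    - [0.055, 0.25, 0.27]
    - [0.055, 0.25, 0.27]
    - [0.057, 0.34, 0.37]
    - [0.058, 0.425, 0.475]
    - [0.058, 0.425, 0.475]
    - [0.058, 0.425, 0.475]
    - [0.058, 0.425, 0.475]
    - [0.058, 0.425, 0.475]
  dr:
    - [0, 0.23, 0.01]
    - [0, 0.23, 0.01]
    - [-0.05, 0.5, 0.09]
    - [-0.05, 0.5, 0.09]
    - [-0.2, 0.65, 0.27]
    - [-0.37, 0.79, 0.48]
    - [-0.37, 0.79, 0.48]
    - [-0.37, 0.79, 0.48]
    - [-0.37, 0.79, 0.48]
    - [-0.37, 0.79, 0.48]

```text
clock: 33.85
ee_pos: [0.5947, -0.27, 0.1433]
tcp_rot: [-179.8, -55.9, -1.9]
contact_force: [-0.4, 0.0, -1.5]
width: 0.0324
grip_force: 121.2
```

```bash
python3 - <<'E'
from fit import *
st(); rows(); strip(); go(.063,.5585,-.27,.054); go(.063,.5585,-.27,.029)
E
```

```text
33.85 tcp [ 0.5947 -0.27    0.1433] rot [-179.8  -55.9   -1.9] F [-0.4  0.  -1.5] w 0.0324 corner [ 0.5594 -0.2688  0.0911]
[(94, -8), (95, -9), (96, -10), (97, -11), (98, -10), (99, -8), (128, -31), (129, -69), (130, -44), (164, 30), (165, 112), (166, 108), (167, 27), (242, -17), (243, -25), (244, -11), (250, 9), (325, 12), (326, 16), (327, 12), (328, 11), (338, -32), (339, -20), (340, 9), (345, -18), (346, -20), (364, -20), (365, -79), (366, -69)]
0 [342.0936 293.902  132.8702 124.9829]
-0.005 [352.4    302.6117 148.2768 136.93  ]
0.005 [331.5544 285.0349 117.0366 112.7824]
strip 174 y -0.19955526275769853 -0.09284686131465734 x at y=-.21 0.5643 yaw -5.15
strip 41 y -0.20089911025011215 -0.16553364380302948 x at y=-.21 0.5462 yaw 28.42
strip 38 y -0.3263556564982773 -0.30724540704988856 x at y=-.21 0.6443 yaw -6.85
corner [ 0.5598 -0.2708  0.0922]
[-0.13  -0.003  0.081] per mm up [ 0.0033  0.     -0.0022]
corner [ 0.5598 -0.2708  0.0922]
[-0.213 -0.003  0.137] per mm up [ 0.0033  0.     -0.0022]
```

Emit:
play_rows:
  hand: [-1, -1, -1, -1, -1, -1, -1, -1, -1]
  xyz:
    - [-0.07, 0, 0.035]
    - [-0.13, 0, 0.07]
    - [-0.206, 0, 0.12]
    - [-0.125, 0, 0.066]
    - [-0.125, 0, 0.066]
    - [-0.206, 0, 0.12]
    - [-0.125, 0, 0.066]
    - [-0.125, 0, 0.066]
    - [-0.125, 0, 0.066]
  dr:
    - [0, 0, 0]
    - [0, 0, 0]
    - [0, 0, 0]
    - [0, 0, 0]
    - [0, 0, 0]
    - [0, 0, 0]
    - [0, 0, 0]
    - [0, 0, 0]
    - [0, 0, 0]

```text
clock: 34.85
ee_pos: [0.5905, -0.2727, 0.1091]
tcp_rot: [179.9, -56.0, -1.9]
contact_force: [1.1, 0.1, -1.5]
width: 0.0324
grip_force: 127.4
```

```bash
python3 - <<'E'
from fit import *
st(); rows(); strip(); go(.063,.5585,-.27,.033)
E
```

```text
34.85 tcp [ 0.5905 -0.2727  0.1091] rot [179.9 -56.   -1.9] F [ 1.1  0.1 -1.5] w 0.0324 corner [ 0.5553 -0.2716  0.0568]
[(72, -9), (73, -9), (76, -11), (77, -8), (102, -8), (103, -11), (104, -14), (105, -13), (106, -9), (123, -19), (124, -15), (150, 23), (151, 97), (152, 112), (153, 39), (210, 11), (211, 10), (242, -20), (243, -21), (247, 8), (248, 9), (320, 8), (321, 15), (322, 15), (323, 12), (332, -15), (333, -26), (347, -9), (348, -21), (349, -14), (364, -19), (365, -75), (366, -66)]
0 [342.1117 293.9101 132.8543 124.9686]
-0.005 [352.4194 302.6207 148.264  136.9176]
0.005 [331.5713 285.0421 117.0174 112.7661]
strip 183 y -0.20754831943219748 -0.09284686131465734 x at y=-.21 0.5644 yaw -5.08
strip 65 y -0.31528457948516597 -0.29285097900930823 x at y=-.21 0.613 yaw 3.19
strip 34 y -0.19545874579881212 -0.16553364380302948 x at y=-.21 0.5461 yaw 28.28
corner [ 0.5549 -0.2711  0.0562]
[-0.069 -0.005  0.064] per mm up [ 0.0033 -0.     -0.0022]
```

Emit:
play_rows:
  hand: [-1, -1, -1, -1, -1, -1]
  xyz:
    - [-0.082, 0, 0.055]
    - [0, 0, 0]
    - [0, 0, 0]
    - [-0.085, 0, 0.057]
    - [0, 0, 0]
    - [0, 0, 0]
  dr:
    - [0, 0, 0]
    - [0, 0, 0]
    - [0, 0, 0]
    - [0, 0, 0]
    - [0, 0, 0]
    - [0, 0, 0]

```text
clock: 35.55
ee_pos: [0.5906, -0.2727, 0.1092]
tcp_rot: [-180.0, -56.0, -2.0]
contact_force: [0.5, 0.2, -0.8]
width: 0.0324
grip_force: 131.0
```

```bash
python3 - <<'E'
from fit import *
st(); rows(); strip()
E
```

```text
35.55 tcp [ 0.5906 -0.2727  0.1092] rot [-180.  -56.   -2.] F [ 0.5  0.2 -0.8] w 0.0324 corner [ 0.5555 -0.2715  0.0569]
[(72, -8), (73, -8), (103, -10), (104, -13), (105, -13), (106, -11), (114, -26), (115, -23), (141, 29), (142, 99), (143, 108), (144, 38), (210, 10), (211, 12), (244, -27), (245, -20), (248, 10), (249, 9), (314, -11), (316, 22), (317, 17), (318, 13), (327, -22), (328, -19), (351, -21), (352, -18), (364, -19), (365, -75), (366, -67), (367, -10)]
0 [342.192  293.9807 132.967  125.0612]
-0.005 [352.4987 302.6906 148.3735 137.0081]
0.005 [331.6526 285.1135 117.1336 112.8609]
strip 183 y -0.20754831943219748 -0.09284686131465734 x at y=-.21 0.5644 yaw -5.08
strip 85 y -0.3181383016917017 -0.29285097900930823 x at y=-.21 0.5838 yaw 19.79
strip 33 y -0.19545874579881212 -0.16553364380302948 x at y=-.21 0.546 yaw 28.21
```

Emit:
play_rows:
  hand: [-1, -1, -1, -1, -1, -1]
  xyz:
    - [-0.09, 0, 0.06]
    - [0, 0, 0]
    - [0, 0, 0]
    - [-0.092, 0, 0.062]
    - [0, 0, 0]
    - [0, 0, 0]
  dr:
    - [0, 0, 0]
    - [0, 0, 0]
    - [0, 0, 0]
    - [0, 0, 0]
    - [0, 0, 0]
    - [0, 0, 0]

```text
clock: 36.25
ee_pos: [0.5907, -0.2727, 0.1093]
tcp_rot: [-180.0, -56.1, -2.0]
contact_force: [0.0, 0.0, -0.1]
width: 0.0325
grip_force: 133.0
```

```bash
python3 - <<'E'
from fit import *
st(); rows(); strip();plan([.5,-.2,.25],[180,-20,25])
E
```

```text
36.25 tcp [ 0.5907 -0.2727  0.1093] rot [-180.   -56.1   -2. ] F [ 0.   0.  -0.1] w 0.0325 corner [ 0.5556 -0.2715  0.057 ]
[(72, -8), (73, -12), (74, -9), (103, -10), (104, -12), (105, -13), (106, -11), (107, -11), (108, -30), (109, -24), (135, 39), (136, 70), (137, 36), (139, 19), (140, 61), (141, 44), (210, 9), (211, 13), (288, 12), (291, -13), (313, 9), (314, 13), (323, -15), (324, -13), (364, -25), (365, -109), (366, -99), (367, -12)]
0 [342.1849 293.9796 132.9864 125.0774]
-0.005 [352.4906 302.6888 148.3905 137.0229]
0.005 [331.6465 285.1131 117.1555 112.8786]
strip 183 y -0.20754831943219748 -0.09284686131465734 x at y=-.21 0.5644 yaw -5.08
strip 178 y -0.3183127387074467 -0.2883770394620303 x at y=-.21 0.4828 yaw 54.2
strip 33 y -0.19545874579881212 -0.16553364380302948 x at y=-.21 0.5466 yaw 29.08
clock 36.35 pos [ 0.5903 -0.2726  0.1093] rot [179.9 -56.1  -1.9] shift [ 0.26  -0.277 -0.622] turn [ 0.377 -0.786 -0.48 ]
```

Emit:
play_rows:
  hand: [-1, -1, -1, -1, -1, -1, -1, -1, -1, -1]
  xyz:
    - [0.08, 0, -0.05]
    - [0.15, 0, -0.13]
    - [0.12, -0.06, -0.2]
    - [0.12, -0.09, -0.25]
    - [0.12, -0.12, -0.3]
    - [0.12, -0.15, -0.35]
    - [0.18, -0.2, -0.45]
    - [0.26, -0.28, -0.62]
    - [0.26, -0.28, -0.62]
    - [0.26, -0.28, -0.62]
  dr:
    - [0, 0, 0]
    - [0, -0.1, 0]
    - [0.2, -0.23, -0.22]
    - [0.33, -0.3, -0.4]
    - [0.35, -0.4, -0.45]
    - [0.36, -0.5, -0.46]
    - [0.38, -0.6, -0.48]
    - [0.38, -0.79, -0.48]
    - [0.38, -0.79, -0.48]
    - [0.38, -0.79, -0.48]

```text
clock: 37.35
ee_pos: [0.5015, -0.1983, 0.2521]
tcp_rot: [-180.0, -20.0, 25.3]
contact_force: [-0.1, -0.1, -1.3]
width: 0.0323
grip_force: 132.9
```

```bash
python3 - <<'E'
from fit import *
st(); plan([.47,.03,.22],[180,-5,-1.9])
E
```

```text
37.35 tcp [ 0.5015 -0.1983  0.2521] rot [-180.   -20.    25.3] F [-0.1 -0.1 -1.3] w 0.0323 corner [ 0.448  -0.2236  0.2306]
clock 37.35 pos [ 0.5015 -0.1983  0.2521] rot [-180.   -20.    25.3] shift [ 0.216 -0.879  0.216] turn [-0.132 -0.327  0.592]
```

Emit:
play_rows:
  hand: [-1, -1, -1, -1, -1, -1, -1, -1, -1]
  xyz:
    - [0.22, -0.88, 0.05]
    - [0.22, -0.88, 0.05]
    - [0.22, -0.88, 0.1]
    - [0.22, -0.88, 0.2]
    - [0.22, -0.88, 0.21]
    - [0.22, -0.88, 0.21]
    - [0.22, -0.88, 0.21]
    - [0.22, -0.88, 0.21]
    - [0.22, -0.88, 0.21]
  dr:
    - [-0.13, -0.33, 0.59]
    - [-0.13, -0.33, 0.59]
    - [-0.13, -0.33, 0.59]
    - [-0.13, -0.33, 0.59]
    - [-0.13, -0.33, 0.59]
    - [-0.13, -0.33, 0.59]
    - [-0.13, -0.33, 0.59]
    - [-0.13, -0.33, 0.59]
    - [-0.13, -0.33, 0.59]

```text
clock: 38.25
ee_pos: [0.4701, 0.0288, 0.219]
tcp_rot: [-179.7, -4.5, -2.1]
contact_force: [-0.4, -0.6, -0.5]
width: 0.0325
grip_force: 132.9
```

```bash
python3 - <<'E'
from fit import *
st(); strip(); rows(); rows(300,306); rows(334,340); plan([.5245,.27,.2],[180,-5,-1.9]);
E
```

```text
38.25 tcp [0.4701 0.0288 0.219 ] rot [-179.7   -4.5   -2.1] F [-0.4 -0.6 -0.5] w 0.0325 corner [0.4073 0.031  0.214 ]
strip 245 y -0.055753202637052385 0.04230160863957659 x at y=-.21 0.4708 yaw -6.53
strip 237 y -0.24468336579078742 -0.09294123287146726 x at y=-.21 0.5642 yaw -5.28
strip 162 y -0.33983776268359334 -0.25206629428962785 x at y=-.21 0.5502 yaw 2.39
[(98, 10), (99, 43), (101, -45), (102, -14), (107, -33), (108, -52), (109, -21), (134, 13), (135, 65), (136, 71), (137, 20), (139, 27), (140, 56), (141, 34), (286, -17), (287, -14), (288, 18), (289, 25), (310, -8), (311, -28), (312, -18), (313, 18), (314, 29), (315, 20), (316, 8), (324, -9), (361, -14), (362, -15), (364, -28), (365, -113), (366, -104), (367, -14)]
0 [339.9317 292.226  130.6011 123.2526]
-0.005 [350.2471 300.9405 146.0107 135.2012]
0.005 [329.3837 283.3543 114.7652 111.051 ]
[(96, 14), (97, 52), (98, -9), (99, -55), (108, -56), (109, -53), (135, 41), (136, 79), (137, 44), (139, 11), (140, 57), (141, 49), (286, -13), (287, -16), (288, 9), (289, 25), (290, 11), (292, -8), (311, -28), (312, -24), (313, 12), (314
[... 160 characters left out ...]
4, -9)]
0 [339.9136 292.2213 130.6164 123.2711]
-0.005 [350.2282 300.9351 146.0224 135.2174]
0.005 [329.3664 283.3503 114.7845 111.072 ]
[(100, 10), (101, 42), (103, -42), (107, -52), (108, -57), (134, 25), (135, 84), (136, 59), (139, 47), (140, 58), (141, 19), (285, -9), (286, -23), (287, -12), (288, 23), (289, 23), (310, -15), (311, -28), (312, -11), (313, 22), (314, 28), (315, 16), (324, -8), (361, -28), (362, -100), (363, -117), (364, -46)]
0 [339.8792 292.184  130.5368 123.2033]
-0.005 [350.1953 300.8989 145.9473 135.1524]
0.005 [329.3306 283.3119 114.7001 111.0012]
clock 38.45 pos [0.4705 0.0283 0.2196] rot [-179.8   -4.6   -2.1] shift [ 0.173 -0.974  0.096] turn [-0.004  0.009 -0.006]
```

Emit:
play_rows:
  hand: [-1, -1, -1, -1, -1, -1, -1, -1]
  xyz:
    - [0.17, -0.97, 0.09]
    - [0.17, -0.97, 0.09]
    - [0.17, -0.97, 0.09]
    - [0.17, -0.97, 0.09]
    - [0.17, -0.97, 0.09]
    - [0.17, -0.97, 0.09]
    - [0.17, -0.97, 0.09]
    - [0.17, -0.97, 0.09]
  dr:
    - [0, 0.01, 0]
    - [0, 0.01, 0]
    - [0, 0.01, 0]
    - [0, 0.01, 0]
    - [0, 0.01, 0]
    - [0, 0.01, 0]
    - [0, 0.01, 0]
    - [0, 0.01, 0]

```text
clock: 39.25
ee_pos: [0.5231, 0.2691, 0.2013]
tcp_rot: [-179.8, -5.0, -2.1]
contact_force: [0.1, 1.0, -1.5]
width: 0.0319
grip_force: 132.9
```

```bash
python3 - <<'E'
from fit import *
st(); strip(); plan([.5245,.3355,.0340],[180,-5,-1.9]);
E
```

```text
39.25 tcp [0.5231 0.2691 0.2013] rot [-179.8   -5.    -2.1] F [ 0.1  1.  -1.5] w 0.0319 corner [0.4604 0.2714 0.1958]
strip 248 y -0.24734429685599996 -0.09284686131465734 x at y=-.21 0.5644 yaw -5.07
strip 172 y -0.33983776268359334 -0.25206629428962785 x at y=-.21 0.5492 yaw 2.97
strip 41 y -0.20089911025011215 -0.16553364380302948 x at y=-.21 0.5462 yaw 28.42
clock 39.3 pos [0.5232 0.2689 0.2015] rot [-179.8   -5.    -2.1] shift [-0.063 -0.264  0.668] turn [-0.004 -0.    -0.005]
```

Emit:
play_rows:
  hand: [-1, -1, -1, -1, -1, -1, -1, -1]
  xyz:
    - [-0.03, -0.15, 0]
    - [-0.04, -0.264, 0.1]
    - [-0.05, -0.264, 0.25]
    - [-0.06, -0.264, 0.4]
    - [-0.063, -0.264, 0.55]
    - [-0.063, -0.264, 0.63]
    - [-0.063, -0.264, 0.665]
    - [-0.063, -0.264, 0.665]
  dr:
    - [0, 0, 0]
    - [0, 0, 0]
    - [0, 0, 0]
    - [0, 0, 0]
    - [0, 0, 0]
    - [0, 0, 0]
    - [0, 0, 0]
    - [0, 0, 0]

```text
clock: 40.1
ee_pos: [0.5244, 0.3356, 0.0341]
tcp_rot: [-179.8, -4.9, -2.1]
contact_force: [0.3, 0.7, -1.3]
width: 0.0322
grip_force: 132.9
```

Emit:
play_rows:
  hand: [0, 0.1, 0.1, 0.1, 0.1, -1, -1, -1, -1, -1]
  xyz:
    - [0, 0, 0]
    - [0, 0, 0]
    - [0.02, 0, 0.026]
    - [0.02, 0, 0.026]
    - [0.02, 0, 0.026]
    - [0.02, 0, 0.026]
    - [0.02, 0, 0.026]
    - [0.02, 0, 0.026]
    - [0.02, 0, 0.026]
    - [0.02, 0, 0.026]
  dr:
    - [0, 0, 0]
    - [0, 0, 0]
    - [0, -0.11, 0]
    - [0, -0.11, 0]
    - [0, -0.11, 0]
    - [0, -0.11, 0]
    - [0, -0.11, 0]
    - [0, -0.11, 0]
    - [0, -0.11, 0]
    - [0, -0.11, 0]
  newtons: 50

```text
clock: 41.1
ee_pos: [0.5296, 0.3369, 0.0294]
tcp_rot: [-179.8, -0.1, -2.0]
contact_force: [-2.6, -0.4, 6.1]
width: 0.0336
grip_force: 50.1
```

```bash
python3 - <<'E'
from fit import *
st(); rows()
E
```

```text
41.1 tcp [0.5296 0.3369 0.0294] rot [-179.8   -0.1   -2. ] F [-2.6 -0.4  6.1] w 0.0336 corner [0.4666 0.3391 0.0292]
[(61, -11), (62, -11), (64, 16), (65, 28), (66, 13), (91, 18), (92, 16), (125, -41), (126, -61), (127, -26), (160, 8), (161, 71), (162, 145), (163, 85), (289, -19), (290, -14), (291, 13), (292, 21), (321, -17), (322, -25), (324, 13), (325, 26), (326, 24), (327, 10), (335, -8), (352, -14), (353, -24), (354, -11), (360, 15), (361, 26), (362, 11), (364, -34), (365, -146), (366, -140), (367, -23)]
0 [339.779  292.0931 130.3376 123.0495]
-0.005 [350.0993 300.8109 145.7561 135.0034]
0.005 [329.226  283.218  114.4924 110.8424]
```

Emit:
play_rows:
  hand: [-1, -1, -1, -1, -1, -1, -1, -1, -1]
  xyz:
    - [0.03, 0.005, -0.002]
    - [0.06, 0.005, -0.002]
    - [0.09, 0.005, -0.002]
    - [0.12, 0.005, -0.002]
    - [0.15, 0.005, -0.002]
    - [0.18, 0.005, -0.002]
    - [0.205, 0.005, -0.002]
    - [0.217, 0.005, -0.002]
    - [0.217, 0.005, -0.002]
  dr:
    - [0, 0, 0]
    - [0, 0, 0]
    - [0, 0, 0]
    - [0, 0, 0]
    - [0, 0, 0]
    - [0, 0, 0]
    - [0, 0, 0]
    - [0, 0, 0]
    - [0, 0, 0]

```text
clock: 42.05
ee_pos: [0.585, 0.3335, 0.0294]
tcp_rot: [-179.8, -0.1, -2.0]
contact_force: [-1.2, -0.7, 4.6]
width: 0.0336
grip_force: 50.1
```

Emit:
play_rows:
  hand: [-1, -1, -1]
  xyz:
    - [0.01, 0, 0]
    - [0.014, 0, 0]
    - [0.014, 0, 0]
  dr:
    - [0, 0, 0]
    - [0, 0, 0]
    - [0, 0, 0]

```text
clock: 42.35
ee_pos: [0.5857, 0.3335, 0.0294]
tcp_rot: [-179.9, 0.2, -2.0]
contact_force: [-10.7, 0.2, 10.5]
width: 0.033
grip_force: 50.8
```

Emit:
play_rows:
  hand: [0.2, 0.2, 0.2, 0.2, 0.2, 0.2, 0.2, 0.2, 0.2, 0.2]
  xyz:
    - [0, 0, 0]
    - [0, 0, 0]
    - [0, 0, -0.2]
    - [0, 0, -0.4]
    - [0, 0, -0.6]
    - [-0.1, 0, -0.8]
    - [-0.3, 0, -0.9]
    - [-0.4, 0.2, -1]
    - [-0.4, 0.4, -1]
    - [-0.4, 0.6, -1]
  dr:
    - [0, 0, 0]
    - [0, 0, 0]
    - [0, 0, 0]
    - [0, 0, 0]
    - [0, 0, 0]
    - [0, 0, 0]
    - [0, 0, 0]
    - [0, 0, 0]
    - [0, 0, 0]
    - [0, 0, 0]

```text
clock: 43.35
ee_pos: [0.4823, 0.1995, 0.2796]
tcp_rot: [-179.8, -0.3, -1.9]
contact_force: [1.3, -0.2, -0.5]
width: 0.0514
grip_force: 0.0
```

Emit:
play_rows:
  hand: [0.2, 0.2, 0.2, 0.2, 0.2, 0.2, 0.2, 0.2, 0.2, 0.2]
  xyz:
    - [-0.1, 0.9, 0]
    - [-0.1, 0.9, 0]
    - [-0.1, 0.9, 0]
    - [-0.1, 0.9, 0]
    - [-0.1, 0.9, 0]
    - [-0.1, 0.9, 0]
    - [-0.1, 0.9, 0]
    - [-0.1, 0.9, 0]
    - [-0.1, 0.9, 0]
    - [-0.1, 0.9, 0]
  dr:
    - [0, 0, 0]
    - [0, 0, 0]
    - [0, 0, 0]
    - [0, 0, 0]
    - [0, 0, 0]
    - [0, 0, 0]
    - [0, 0, 0]
    - [0, 0, 0]
    - [0, 0, 0]
    - [0, 0, 0]

```text
clock: 44.35
ee_pos: [0.4501, -0.0228, 0.2773]
tcp_rot: [-179.8, -0.1, -1.9]
contact_force: [-0.4, -0.4, 0.1]
width: 0.0513
grip_force: 0.0
```

```bash
python3 - <<'E'
from fit import *
st(); c=bot.capture("top"); strip(c); im=c["image"]; old=cv2.imread("pics/top0.png")[:,:,::-1]
# tray contents: bright blobs on dark mat
g=im.max(2); m=np.zeros_like(g); m[183:240,371:461]=g[183:240,371:461]>95
n,l,s,ce=cv2.connectedComponentsWithStats(m); print([(s[i].tolist(),back(c,*ce[i],.015)[:2].round(3).tolist()) for i in range(1,n) if s[i,4]>8])
# tubes: brightness profile down each tube, old and new
for u in (209,238,267,296):
    for k in (old,im):
        p=k[155:218,u-4:u+5].astype(float); print(u,(p.mean(1).max(1)-p.mean(1).min(1)).round().astype(int).tolist())
side=bot.capture("side"); so=cv2.imread("pics/side0.png")[:,:,::-1]
for nm,a,b,(u0,u1,v0,v1) in [("tape",old,im,(230,278,235,282)),("tin",old,im,(284,314,232,264)),("block",old,im,(172,222,226,272)),("sideB",so,side["image"],(275,325,295,355)),("sideTape",so,side["image"],(320,378,262,308)),("sideTin",so,side["image"],(348,385,234,262))]:
    (d,r)=cv2.phaseCorrelate(a[v0:v1,u0:u1].mean(2),b[v0:v1,u0:u1].mean(2)); print(nm,np.round(d,2),round(r,2))
E
```

```text
44.35 tcp [ 0.4501 -0.0228  0.2773] rot [-179.8   -0.1   -1.9] F [-0.4 -0.4  0.1] w 0.0513 corner [ 0.3871 -0.0207  0.2772]
strip 257 y -0.17779920311828068 -0.014257253775259902 x at y=-.21 0.493 yaw -12.89
strip 154 y -0.33983776268359334 -0.2522159865992969 x at y=-.21 0.5501 yaw 2.44
[([371, 183, 90, 57, 3356], [0.491, -0.185])]
209 [102, 102, 102, 102, 102, 103, 104, 102, 63, 6, 7, 5, 4, 5, 4, 4, 3, 2, 4, 5, 4, 5, 4, 5, 4, 4, 4, 7, 8, 9, 7, 6, 6, 7, 8, 8, 9, 8, 8, 7, 8, 8, 7, 7, 7, 5, 16, 65, 104, 109, 111, 114, 114, 112, 111, 129, 129, 108, 97, 96, 98, 99, 100]
209 [102, 102, 102, 101, 102, 103, 104, 103, 61, 6, 8, 5, 4, 4, 4, 4, 3, 2, 2, 2, 2, 3, 2, 2, 2, 3, 6, 7, 7, 4, 3, 4, 5, 5, 5, 5, 4, 3, 4, 4, 4, 5, 6, 7, 1, 30, 83, 109, 109, 109, 112, 113, 112, 109, 108, 127, 126, 105, 97, 96, 98, 99, 99]
238 [103, 103, 102, 102, 102, 100, 100, 100, 81, 16, 8, 6, 5, 5, 4, 4, 4, 4, 4, 4, 4, 4, 4, 3, 3, 3, 3, 5, 7, 8, 7, 4, 4, 5, 6, 6, 6, 5, 4, 4, 4, 5, 6, 6, 6, 6, 7, 45, 93, 103, 105, 109, 109, 107, 108, 127, 134, 109, 88, 93, 94, 97, 98]
238 [100, 102, 101, 102, 101, 100, 100, 100, 78, 
[... 580 characters left out ...]
 52, 96, 102, 101, 104, 103, 103, 103, 107, 120, 133, 113, 74, 71, 74, 76, 79]
296 [94, 100, 102, 103, 102, 99, 100, 105, 96, 31, 7, 6, 5, 4, 4, 4, 4, 4, 4, 6, 6, 7, 6, 6, 7, 6, 7, 7, 8, 8, 9, 8, 7, 7, 7, 8, 9, 9, 9, 8, 8, 9, 9, 8, 7, 8, 6, 9, 54, 100, 106, 106, 109, 111, 112, 118, 134, 129, 104, 90, 89, 91, 92]
296 [92, 100, 101, 102, 100, 99, 100, 103, 94, 29, 8, 7, 5, 5, 5, 5, 4, 5, 5, 5, 5, 5, 5, 5, 5, 5, 6, 8, 11, 9, 8, 6, 7, 8, 7, 8, 7, 7, 6, 6, 6, 6, 8, 7, 8, 1, 34, 86, 105, 104, 105, 107, 108, 110, 110, 113, 131, 126, 100, 90, 89, 90, 91]
tape [-0.14 -0.47] 0.59
tin [ 0.19 -0.2 ] 0.54
block [-0.1   4.51] 0.67
sideB [0.46 0.59] 0.19
sideTape [-0.27 -0.11] 0.64
sideTin [0.18 0.76] 0.68
```

Emit:
play_rows:
  hand: [0.2, 0.2, 0.2, 0.2, 0.2, 0.2, 0.2, 0.2]
  xyz:
    - [-0.1, -0.95, -0.2]
    - [-0.1, -0.95, -0.2]
    - [-0.1, -0.95, -0.2]
    - [-0.1, -0.95, -0.2]
    - [-0.1, -0.95, -0.2]
    - [-0.1, -0.95, -0.2]
    - [-0.1, -0.95, -0.2]
    - [-0.1, -0.95, -0.2]
  dr:
    - [0, 0, 0]
    - [0, 0, 0]
    - [0, 0, 0]
    - [0, 0, 0]
    - [0, 0, 0]
    - [0, 0, 0]
    - [0, 0, 0]
    - [0, 0, 0]

```text
clock: 45.25
ee_pos: [0.4331, 0.2137, 0.3278]
tcp_rot: [-179.8, -0.0, -2.0]
contact_force: [0.0, -0.4, 0.9]
width: 0.0511
grip_force: 0.0
```

```bash
python3 - <<'E'
from fit import *
c=bot.capture("top"); im=c["image"]; strip(c); old=cv2.imread("pics/top0.png")[:,:,::-1]
g=im.max(2).astype(int); m=np.zeros(g.shape,np.uint8); m[187:236,374:456]=g[187:236,374:456]>100
n,l,s,ce=cv2.connectedComponentsWithStats(m); print([(s[i].tolist(),back(c,*ce[i],.015)[:2].round(3).tolist()) for i in range(1,n) if s[i,4]>8])
sub=g[183:212:1,395:462]
for r in range(183,216,2): print(r,"".join("#" if x>150 else "+" if x>90 else "." for x in g[r,372:466]))
def blk(a):
    h=cv2.cvtColor(np.ascontiguousarray(a[225:275,170:225]),cv2.COLOR_RGB2HSV); k=(h[...,0]<14)&(h[...,1]>110); v,u=np.nonzero(k); return len(u),u.mean().round(1),v.mean().round(1)
print(blk(old),blk(im))
a=cv2.imread("pics/side0.png")[285:360,270:330].mean(2); b=bot.capture("side")["image"][285:360,270:330].mean(2); print(cv2.phaseCorrelate(a,b), np.abs(a-b).mean())
E
```

```text
strip 248 y -0.24734429685599996 -0.09284686131465734 x at y=-.21 0.5644 yaw -5.07
strip 172 y -0.33983776268359334 -0.25206629428962785 x at y=-.21 0.5492 yaw 2.97
strip 41 y -0.20089911025011215 -0.16553364380302948 x at y=-.21 0.5462 yaw 28.42
[([391, 187, 23, 17, 151], [0.529, -0.179]), ([412, 187, 31, 20, 243], [0.523, -0.251]), ([374, 232, 43, 4, 91], [0.424, -0.143])]
183 #+......................+++++++++++++++#################+#####################################
185 #+..................................................++++++#####++++###########################
187 #+...................................+++.................++####+................+++++++#######
189 #+................................++#####+................++####+....................++#######
191 #+.............................++#######++.................++####+..................+++#######
193 #+..........................+########++...............+++#########+..................++#######
195 #+......................++########++...............++########++###+++................++#######
197 #+.................+++###
[... 503 characters left out ...]
....................................................++#######
209 +....................................................................................+########
211 +....................................................................................+########
213 +....................................................................................+########
215 +....................................................................................+########
(0, np.float64(nan), np.float64(nan)) (0, np.float64(nan), np.float64(nan))
((0.38239144854676255, 1.0591374147322554), 0.39533778540618086) 8.959851851851852<stdin>:8: RuntimeWarning: Mean of empty slice.
  ret = ret.dtype.type(ret / rcount)
```

```bash
python3 - <<'E'
from fit import *
c=bot.capture("top"); g=c["image"].max(2).astype(int); old=cv2.imread("pics/top0.png").max(2).astype(int)
d=np.abs(g-old)
for r in range(174,206): print(r,"".join(f"{min(x//25,9)}" for x in g[r,420:450])," ","".join(f"{min(x//15,9)}" if x>20 else "." for x in d[r,420:450]))
sc=bot.capture("side"); s=sc["image"].astype(int); so=cv2.imread("pics/side0.png")[:,:,::-1].astype(int); d=np.abs(s-so).max(2)
print("side"); v,u=np.nonzero(d[140:215,335:435]>25); print(u.min()+335,u.max()+335,v.min()+140,v.max()+140)
for r in range(146,200): print(r,"".join(f"{min(x//25,9)}" if x>25 else "." for x in d[r,338:432]))
print(proj(sc,[[.5644,-.21,.036],[.5565,-.30,.036],[.56,-.26,.036],[.549,-.26,.036],[.549,-.26,.009]]).round(0).tolist())
E
```

```text
174 999999999999998999988888888888   ..............................
175 999999999999998899988999988888   ..............................
176 999999999999999999999999998888   ..............................
177 999999999999999999999999999888   ..............................
178 888888899999999999999999999988   ..............................
179 888888899988888888888888999988   ..............................
180 999999998777788888888778888888   ..........11..................
181 999999987667889999998888888887   ........34331.................
182 999999975678899999999999999999   .......3542...................
183 888899865788889999999999999999   .......453....................
184 555556655688888888889999999999   .......241....................
185 333334434578876555566778888888   ..........45641...............
186 333333333468885333344445555555   .........268984...............
187 333332222357887432333333333333   .........1479973..............
188 333333322346888632233333333333   ..........268985..............
189 333332332235788743233333333333   ...........479972.............
190 33333323
[... 5823 characters left out ...]
.........................
194 .........................................................111111...............................
195 ........................................................112211................................
196 .......................................................112211......111........................
197 ......................................................112211.....1111111......................
198 ....................................................1112111......11222221111..................
199 ...................................................1122111......112222222222111...............
[[364.0, 168.0], [380.0, 156.0], [373.0, 161.0], [376.0, 162.0], [375.0, 170.0]]
```

```bash
python3 - <<'E'
from fit import *
c=bot.capture("top"); print(back(c,432.5,184.5,.045),back(c,436.5,200,.012)); 
print(back(c,432,180,.036),back(c,432,184.5,.036)); plan([.46,-.02,.2],[180,0,-4]); 
E
```

```text
[ 0.55 -0.26  0.04] [ 0.51 -0.27  0.01]
[ 0.57 -0.26  0.04] [ 0.55 -0.26  0.04]
clock 45.5 pos [0.43 0.21 0.33] rot [-179.8   -0.1   -2.1] shift [0.14 0.93 0.51] turn [-0.   -0.    0.04]
```

Emit:
play_rows:
  hand: [-1, -1, -1, -1, -1, -1, -1]
  xyz:
    - [0.3, 0.93, 0.4]
    - [0.3, 0.93, 0.4]
    - [0.3, 0.93, 0.4]
    - [0.3, 0.93, 0.4]
    - [0.3, 0.93, 0.4]
    - [0.3, 0.93, 0.4]
    - [0.3, 0.93, 0.4]
  dr:
    - [0, 0, 0.04]
    - [0, 0, 0.04]
    - [0, 0, 0.04]
    - [0, 0, 0.04]
    - [0, 0, 0.04]
    - [0, 0, 0.04]
    - [0, 0, 0.04]

```text
clock: 46.2
ee_pos: [0.4999, -0.0224, 0.2264]
tcp_rot: [-179.8, 0.1, -4.1]
contact_force: [-0.6, 0.4, 0.9]
width: -0.0001
grip_force: 0.0
```

```bash
python3 - <<'E'
from fit import *
np.set_printoptions(precision=3,suppress=True)
plan([.605,-.258,.15],[180,0,-4]); plan([.605,-.258,.044],[180,0,-4])
E
```

```text
clock 46.2 pos [ 0.5   -0.022  0.226] rot [-179.8    0.1   -4.1] shift [0.487 0.911 0.302] turn [-0.005  0.002 -0.002]
clock 46.2 pos [ 0.5   -0.022  0.226] rot [-179.8    0.1   -4.1] shift [0.487 0.913 0.726] turn [-0.005  0.002 -0.002]
```

Emit:
play_rows:
  hand: [-1, -1, -1, -1, -1, -1, -1, -1, -1, -1]
  xyz:
    - [0.487, 0.912, 0.2]
    - [0.487, 0.912, 0.2]
    - [0.487, 0.912, 0.2]
    - [0.487, 0.912, 0.2]
    - [0.487, 0.912, 0.2]
    - [0.487, 0.912, 0.2]
    - [0.487, 0.912, 0.4]
    - [0.487, 0.912, 0.6]
    - [0.487, 0.912, 0.726]
    - [0.487, 0.912, 0.726]
  dr:
    - [0, 0, 0]
    - [0, 0, 0]
    - [0, 0, 0]
    - [0, 0, 0]
    - [0, 0, 0]
    - [0, 0, 0]
    - [0, 0, 0]
    - [0, 0, 0]
    - [0, 0, 0]
    - [0, 0, 0]

```text
clock: 47.2
ee_pos: [0.6042, -0.2517, 0.041]
tcp_rot: [-179.5, 0.4, -3.7]
contact_force: [-0.9, 0.3, -0.2]
width: 0.0001
grip_force: 0.0
```

Emit:
play_rows:
  hand: [-1, -1, -1, -1, -1, -1, -1, -1]
  xyz:
    - [-0.05, 0, 0]
    - [-0.1, 0, 0]
    - [-0.15, 0, 0]
    - [-0.2, 0, 0]
    - [-0.25, 0, 0]
    - [-0.29, 0, 0]
    - [-0.29, 0, 0]
    - [-0.29, 0, -0.15]
  dr:
    - [0, 0, 0]
    - [0, 0, 0]
    - [0, 0, 0]
    - [0, 0, 0]
    - [0, 0, 0]
    - [0, 0, 0]
    - [0, 0, 0]
    - [0, 0, 0]

```text
clock: 48.0
ee_pos: [0.5324, -0.2488, 0.0802]
tcp_rot: [-179.6, 0.3, -3.8]
contact_force: [-0.2, 0.3, -0.3]
width: -0.0001
grip_force: 0.0
```

Emit:
play_rows:
  hand: [-1, -1, -1, -1, -1, -1, -1, -1, -1]
  xyz:
    - [0, 0, -0.2]
    - [0, -0.1, -0.5]
    - [0, -0.5, -0.6]
    - [-0.2, -0.95, -0.7]
    - [-0.2, -0.95, -0.7]
    - [-0.2, -0.95, -0.7]
    - [-0.2, -0.95, -0.7]
    - [-0.2, -0.95, -0.7]
    - [-0.2, -0.95, -0.7]
  dr:
    - [0, 0, 0]
    - [0, 0, 0]
    - [0, 0, 0]
    - [0, 0, 0]
    - [0, 0, 0]
    - [0, 0, 0]
    - [0, 0, 0]
    - [0, 0, 0]
    - [0, 0, 0]

```text
clock: 48.9
ee_pos: [0.5005, -0.01, 0.2598]
tcp_rot: [-179.8, -0.2, -3.7]
contact_force: [-0.3, 0.1, 0.4]
width: -0.0002
grip_force: 0.0
```

Emit:
play_rows:
  hand: [-1, -1, -1, -1, -1, -1, -1]
  xyz:
    - [-0.1, -0.95, -0.2]
    - [-0.1, -0.95, -0.2]
    - [-0.1, -0.95, -0.2]
    - [-0.1, -0.95, -0.2]
    - [-0.1, -0.95, -0.2]
    - [-0.1, -0.95, -0.2]
    - [-0.1, -0.95, -0.2]
  dr:
    - [0, 0, 0]
    - [0, 0, 0]
    - [0, 0, 0]
    - [0, 0, 0]
    - [0, 0, 0]
    - [0, 0, 0]
    - [0, 0, 0]

```text
clock: 49.6
ee_pos: [0.4913, 0.2274, 0.3088]
tcp_rot: [-179.8, -0.0, -3.8]
contact_force: [-0.3, -0.8, 0.3]
width: -0.0004
grip_force: 0.0
```

```bash
python3 - <<'E'
from fit import *
st(); c=bot.capture("top"); strip(c); g=c["image"].max(2).astype(int)
for r in range(175,240,2): print(r,"".join(f"{min(x//25,9)}" if x>85 else "." for x in g[r,366:466]))
E
```

```text
49.6 tcp [0.4913 0.2274 0.3088] rot [-179.8   -0.    -3.8] F [-0.3 -0.8  0.3] w -0.0004 corner [0.4285 0.2315 0.3088]
strip 406 y -0.33983776268359334 -0.09284686131465734 x at y=-.21 0.5643 yaw -5.15
strip 42 y -0.2661501414109982 -0.23554688076805097 x at y=-.21 0.5701 yaw -41.47
strip 41 y -0.20089911025011215 -0.16553364380302948 x at y=-.21 0.5462 yaw 28.42
175 9877777788888888889999999999999999999999999999999999999999999999999989999889999888888888888888778888
177 9867999999999999999988888888888888888888888888888889999999999999999999999999999998888888888888888888
179 8866999999999999999999999999999999999999999999888888888888888999998888888888899999888888888888888888
181 8756998755555555667788888888888999999999999999999999999999999999999999999988888888887888877777888888
183 87569995.................333333444555555555556778888888898899999999999999999999999999999999999999988
185 87569985................................................33455445555555555667788888888888999999999988
187 98569995...................................3443.........4578864....................33334444556888889

[... 2029 characters left out ...]
...........................................................33469988999
229 589985...................................................................................33469998999
231 679874....................................................................................3469999999
233 689988877776666666655444333333333........................................................33479999999
235 688888999999999999999998888888888776666666655555444433333..3.............................33479999999
237 8887777777676777777788877777888888888888888888988888888888888777666666666655444333333333.33479998999
239 8888888888999888888888888888888887787777777777788888888888888899999999999999999999999888877777889999
```

```bash
python3 -c "
from cell import bot
print(bot.sign_off())"
```

```text
the job is handed in; nothing more can be done
None
```

The job is handed in: the three bits found (tubes a, c and d; tube b was empty) lie in the tray, and a, c and d are back in their own slots, pushed up against the end stop. Tube b was left as it stood, and the camera showed no shift of the tape or tin; the sanding block check was inconclusive, but the arm never worked near it.

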